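Deburr test bars in a sprung nest and eject them

TASK

Deburr the blue test bars for the compression tester: lay every bar in a slot of its own in the sprung nest, then draw the file over their tops with three firm forward strokes, as the yellow arrow points, each going from at least 2 cm behind the middle of the nest to at least 2 cm past it and dragging the nest visibly along; lift the file well clear on each return and never pull it backward on the bars. Then push the red ejector fully home so that all the bars come out onto the white shelf, and let it spring back. Finish with all the bars on the floor of the green tray, not on top of one another, and the file lying in its wooden rest; leave the other things on the table alone.

Things in the scene. Friction and masses are not known exactly. Their poses are not given: they have to be found in the camera images.
- fixture: deburring fixture fixed on the table, 156 mm (x) by 256 mm (y, from -124 to +132 mm); origin on the table's surface under the middle slot. Its +x is the forward direction of the file strokes (away from the robot, as the yellow arrow on its white shelf points); its +y is the direction in which the ejector pushes the bars out
- stroke_mid (a point): middle of the nest for the strokes: point on the fixture over the middle slot, at the height of the seated bars' tops (58 mm over the table); axes as the fixture's; does not move with the nest
- shelf_mid (a point): middle of the top of the white outfeed shelf, 28 mm over the table (2 mm below the slots' floor), 78 mm from the fixture's origin in +y. The shelf is 104 mm long (y) and 140 mm wide inside a rim that rises 12 mm on three sides, not towards the nest
- nest (a joint): how far the file's drag has carried the sprung nest along the fixture's x (m): 0 at rest, + forward, - backward, ends at +-0.010; spring 800 N/m, comes back by itself
- bed (a joint): how far the nest is pressed down (m): 0 at rest, up to 0.008; spring of 1000 N/m over a preload of 2 to 6 N, so a file pushed about 5 mm down past first touch presses with about 7 to 11 N and, moving forward, drags the nest by about 4 mm
- nest_mid (a point): centre of the middle slot's floor, as slot1. The slots lie between walls 40 mm long (y), 13 mm high over the floor plus 5 mm of pointed top that guides the bars in. Both y ends of the slots are open: a 60 mm bar stands 10 mm out at either end, and its top is 58 mm over the table
- slot0 (a point): centre of the floor of the rear (nearest the robot) slot, 30 mm over the table; axes as the fixture's; moves with the nest. The slots are 44 mm apart along x, 34 mm wide for the 30 mm bars; a bar lies with its 60 mm side along the fixture's y
- slot1 (a point): centre of the floor of the middle slot, 30 mm over the table; axes as the fixture's; moves with the nest. The slots are 44 mm apart along x, 34 mm wide for the 30 mm bars; a bar lies with its 60 mm side along the fixture's y
- slot2 (a point): centre of the floor of the front (farthest) slot, 30 mm over the table; axes as the fixture's; moves with the nest. The slots are 44 mm apart along x, 34 mm wide for the 30 mm bars; a bar lies with its 60 mm side along the fixture's y
- ejector (a joint): travel of the spring ejector along the fixture's +y (m): 0 at rest, 0.082 fully home; takes 3 N at first, about 14 N at the end; springs back. Its prongs, one per slot, 14 mm wide, 33 to 47 mm over the table, end 30 mm behind the ends of centred bars and push them 52 mm along +y, just clear of the walls, onto the shelf
- eject_pad (a point): middle of the rear face of the ejector's upright red push plate, 56 mm wide (fixture x), 10 mm thick, foot 30 mm and top 82 mm over the table; push it along the fixture's +y. The point moves with the ejector; it is 60 mm over the table and, at rest, 122 mm from the fixture's origin in -y
- bar_a: blue test bar, bare-metal top with dark burr lines along its two long top edges: 30 mm (its x) by 60 mm (its y) by 28 mm high, 0.13 kg; origin at the centre of its underside, z up. Easily gripped across its 60 mm length. Two or three of the three bars are present (an absent one reads None from the start)
- bar_b: blue test bar, bare-metal top with dark burr lines along its two long top edges: 30 mm (its x) by 60 mm (its y) by 28 mm high, 0.13 kg; origin at the centre of its underside, z up. Easily gripped across its 60 mm length. Two or three of the three bars are present (an absent one reads None from the start)
- bar_c: blue test bar, bare-metal top with dark burr lines along its two long top edges: 30 mm (its x) by 60 mm (its y) by 28 mm high, 0.13 kg; origin at the centre of its underside, z up. Easily gripped across its 60 mm length. Two or three of the three bars are present (an absent one reads None from the start)
- file: flat file in a holder: steel blade 200 mm (its x) by 28 mm by 8 mm thick, with an orange upright grip on the middle of its top, 80 mm (x) by 18 mm (y), from 8 to 56 mm above the sole; 0.25 kg; origin at the centre of the sole, z up. Its two ends are alike
- file_rest: wooden rest fixed on the table, 150 mm (x) by 56 mm by 12 mm high, with a 6 mm high lip along each long side, 40 mm apart, between which the file lies along the rest's x; origin at the centre of its underside, so the lying file's sole is 12 mm above it
- tray_in (a point): centre of the inner floor of the green open tray, 5 mm over the table; the tray is fixed, 170 by 170 mm inside (axes along its sides), its rim 28 mm over the table
- weight: brass weight, 56 mm across, 64 mm high, a bystander; origin at the centre of its underside
- tape: cardboard ring, 76 mm across, 25 mm high, a bystander; origin at the centre of its underside

How it is judged:
By the outcome, as a careful person would: the job done as asked, in the order asked, and still so for the second after the job is handed in, with the robot touching nothing.
Of bar_a, bar_b, bar_c only 2 to 3 are there at a start; the rules pass over those that are not, and their reading is None.
At some moment in a run one of bar_a, bar_b, bar_c may be knocked a few centimetres aside while the robot is not near it.
It also fails if it takes over 210 s, if anything falls off the work surface, if the arm or the gripper's body presses on something with over 40 N, if the wrist force passes 120 N, or if a joint passes its speed limit or range.

ROBOT

A 6-joint arm with a two-finger parallel gripper is mounted at the origin on the work surface. World frame = base frame: x ahead of the robot, y to its left, z up, the work surface at z = 0. Lengths are in mm, angles in rad, forces in N, time in s.
With the tool pointing down it reaches from about 250 to 725 mm from the base axis. Payload 4 kg.
Tool frame: the origin (TCP) lies between the finger pads; the fingertips stand 14 mm ahead of it and the grasp point (between the pads) lies 5 mm behind it; z points along the fingers, y is the direction in which the jaws open and shut (so a half turn about z gives the same grasp; the last joint's range is limited). The gripper opens to 85 mm and grips with 20 to 120 N. Pads are 22 mm wide; open, the fingers measure 114 mm over their backs; the gripper's body (76 mm by 85 mm) begins 54 mm behind the grasp point. The pads swing forward as they close: fully open they stand 13 mm farther back than shut.
Start: joints at [-1.339, 0.241, 0.005, 1.335, 0, 1.571], TCP at [114.863, -486.627, 245.306] pointing down, gripper open.
Joint ranges: [-2.72, 2.72], [-1.05, 1.87], [-1.09, 1.28], [-1.99, 2.15], [-1.42, 1.44], [-3.14, 3.14]. Speed limits (rad/s): [2.79, 2.79, 3.14, 3.14, 3.14, 3.14].

INTERFACE

Orientations are given as a unit quaternion [x, y, z, w].
In Python, from bench import status, snapshot, camera_info, job, find_in gives the robot as it stands.
- The arm moves only by the tool carry_out, never from a script. Its argument "rows" is a list of rows, each a list of 3 entries, a list of its own where there are three numbers: the closure, from 0 (fully open) to 1 (shut), then the shift along the tool's x, y, z in mm, then the turn about the tool's z in rad. A call has 1 to 5 rows; each row shifts and turns the commanded pose from where the row before left it, along the tool's axes as they then stand; what a row does not reach is not made up. A row lasts 1/12 s, in which the tool goes at most 41.7 mm and 7.16 degrees, less where a joint would pass 70% of its speed; a pose out of reach is approached as far as the arm can. A call is refused whole if a number of a shift passes 41.7 or a number of a turn 0.125, either way. A call with a gripper value outside its range is refused whole. The fingers move at their own pace and stop on an object; "newtons" is the grip in N (left out, the last holds). Time passes only in rows, so rows that do not move let the fingers close. It gives the time, the measured TCP pose, the force and the opening at its end, in the units of the state.
- status.get_state(): the state, without advancing time (a new reading comes with each control period).
- snapshot(name): name is "scene" or "top" or "wrist"; returns (picture, depth): 400x640x3 uint8, blue, green, red; 400x640 float32, mm along the optical axis (not along the pixel's ray), 0 where there is no reading.
- camera_info(name): a dict with "K" (3x3 intrinsics, pixels), "R" (3x3) and "t" (3): a world point X has camera coordinates R X + t. Camera axes: x right, y down, z forward; pixel columns grow to the right and rows downward; lengths in mm; the calibration is good to about 2 mm. A picture is of the moment at which its call begins: read the wrist's pose just before it. camera_info takes no time and is no camera call; for the wrist camera it gives the pose at the moment of the call.
- job.hand_in(): hands the job in, once; it reports no verdict.
Trained networks look in the newest picture that a camera, given by its name, has taken for a name from the list of things; names that differ only in an ending like _2 or _b are one class to them, and where a whole thing is asked for, a point or a joint stands for the part that bears it (a point fixed in the world has none). Each returns a list of dicts, best first, with "p" (0 to 1); they miss things now and then, are a little off and sometimes report something else, mostly with a low value. They report only what shows in the picture. A call takes as long as a camera call.
- find_in(camera, name): "point" ([x, y, z] in mm, in the coordinates of the camera as it stood for that picture, good to about 4 mm: the middle of the surface that is visible of it).
The state is a dict: "time_s": time; "q": joint angles; "joint_vel": joint speeds; "tau": joint torques, N m; "position": TCP position; "ee_rot": TCP orientation; "force": force on the tool from outside, world axes, zero at the start; "moment": the same for the moment, N m; "grip_width": finger opening in mm.
Only numpy, scipy, OpenCV 4.12 (cv2) and the standard library are available. Lean on these libraries where they do the work, as an engineer would, in place of code of your own. Each camera call takes 0.05 s, during which the arm holds its last target.

## Working session

There is one attempt and no reset: what is moved stays moved. The work goes in short steps, Python scripts to look and compute and a tool call to move; the robot and the scene stay as the last step left them, time stands still between calls to the robot, and variables do not carry over. Pictures are saved under pics/ and viewed, and the job is handed in when it is done.

Besides the shell and the picture viewer there is one more tool, called as a command line: name --argument value ..., lists and objects as JSON in quotes. carry_out: Moves the arm, as the interface text tells. Its arguments: {"type":"object","properties":{"rows":{"type":"array","items":{"type":"array"}},"newtons":{"type":"number"}},"required":["rows"]}

```bash
ls -la; mkdir -p pics; python3 - <<'E'
from bench import status, snapshot, camera_info, job, find_in
import cv2
print(status.get_state())
for n in ("scene","top","wrist"):
    im,d=snapshot(n); cv2.imwrite(f"pics/{n}0.png",im); c=camera_info(n); print(n,c)
E
```

```text
total 12
drwxr-xr-x  3 agent agent 4096 Dec  7 09:16 .
drwxr-xr-x 23 root  root  4096 Dec  7 09:16 ..
drwxr-xr-x  2 agent agent 4096 Dec  7 09:16 pics
{'time_s': 0.0, 'q': array([-1.33897279e+00,  2.41415303e-01,  3.71210940e-03,  1.33520693e+00,
       -9.78076178e-06,  1.57078727e+00]), 'joint_vel': array([ 8.81743631e-04,  1.02573505e-03,  1.05165765e-03,  4.63705918e-04,
       -1.26375756e-03, -6.30771687e-05]), 'tau': array([-2.36235428e-04, -3.72315466e+01,  2.52408689e+01,  1.70976348e-02,
       -7.03830619e-05, -6.53532652e-06]), 'position': array([ 114.73305611, -486.02992617,  244.40715162]), 'ee_rot': array([ 9.93288670e-01,  1.15656825e-01, -1.27085433e-04, -1.04923960e-03]), 'force': array([-0.04554685, -0.87760605, -0.17210092]), 'moment': array([-0.03170877, -0.00047564,  0.01768279]), 'grip_width': 85.63341751724313}
scene {'K': array([[464.52560808,   0.        , 317.90602981],
       [  0.        , 464.52560808, 208.85351863],
       [  0.        ,   0.        ,   1.        ]]), 'R': array([[ 0.63468689,  0.77272045, -0.00869804],
       [ 0.41385249, -0.34938711,
[... 172 characters left out ...]
9.14126268],
       [  0.        , 376.56423717, 194.52924451],
       [  0.        ,   0.        ,   1.        ]]), 'R': array([[ 0.01095449, -0.99992149,  0.00608402],
       [-0.98640105, -0.01180381, -0.16393183],
       [ 0.16399077, -0.00420549, -0.98645291]]), 't': array([-21.29565561, 531.81564825, 814.04775187])}
wrist {'K': array([[290.59335108,   0.        , 317.49145692],
       [  0.        , 290.59335108, 200.51636225],
       [  0.        ,   0.        ,   1.        ]]), 'R': array([[ 0.22947951, -0.97331282, -0.00113967],
       [-0.91993777, -0.21727732,  0.32635115],
       [-0.31788938, -0.07384248, -0.94524792]]), 't': array([-499.736839  ,  -42.13615663,  379.4698532 ])}
```

View pics/scene0.png

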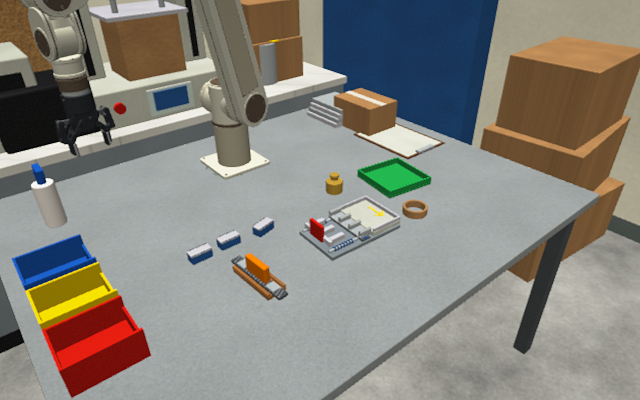

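View pics/top0.png

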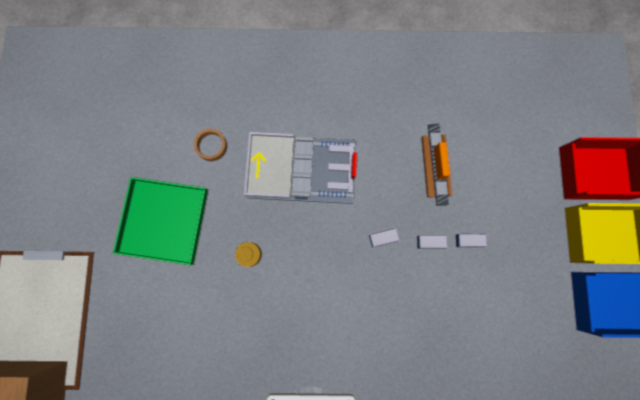

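View pics/wrist0.png

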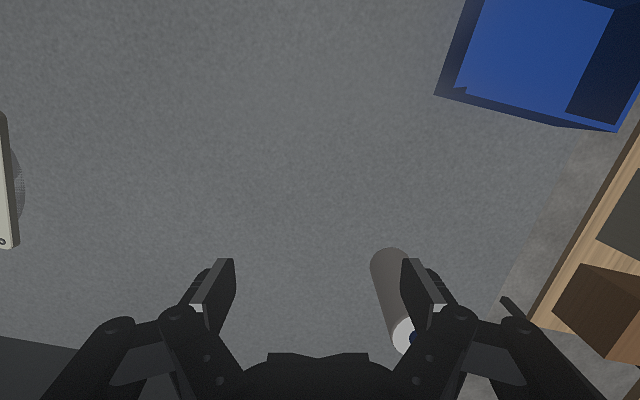

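The top view shows three bars at about (385,238), (432,242) and (472,241). The file and rest are at (438,165), the fixture at (300,167), the tray at (160,221), the weight at (248,254) and the tape at (210,144). Next I'll measure them.

```bash
cat > h.py <<'E'
from bench import status, snapshot, camera_info, job, find_in
import numpy as np, cv2
from scipy.spatial.transform import Rotation as Rn
def cloud(cam):
    c=camera_info(cam); im,d=snapshot(cam)
    v,u=np.mgrid[0:400,0:640]; K=c["K"]
    P=np.stack([(u-K[0,2])/K[0,0]*d,(v-K[1,2])/K[1,1]*d,d],-1)
    W=(P-c["t"])@c["R"]; W[d<=0]=np.nan
    return im,d,W,c
def w2p(c,X):
    p=c["K"]@(c["R"]@np.asarray(X,float)+c["t"]); return p[:2]/p[2]
def rect(pts):
    r=cv2.minAreaRect(np.asarray(pts[:,:2],np.float32)); b=cv2.boxPoints(r)
    e=[b[1]-b[0],b[2]-b[1]]; l=[np.linalg.norm(x) for x in e]; i=int(np.argmax(l)); 
    a=np.degrees(np.arctan2(e[i][1],e[i][0]))%180
    return np.round(r[0],1),np.round(sorted(l),1),round(a,1)
def found(cam,n,c,k=3):
    o=[]
    for f in find_in(cam,n)[:k]:
        o.append((np.round((np.array(f["point"])-c["t"])@c["R"],0).tolist(),round(f["p"],2)))
    return o
def st():
    s=status.get_state(); R=Rn.from_quat(s["ee_rot"]).as_matrix()
    return s,R
def go(target,yaw_y=None,pr=True):
    """shift in tool axes to reach world target; yaw_y = desired world angle deg of tool y axis (mod 180)"""
    s,R=st(); d=R.T@(np.asarray(target,float)-s["position"])
    t=None
    if yaw_y is not None:
        a=np.degrees(np.arctan2(R[1,1],R[0,1])); t=-((yaw_y-a+90)%180-90)
    print("t",round(s["time_s"],2),"pos",s["position"].round(1),"tooly",np.degrees(np.arctan2(R[1,1],R[0,1])).round(1),"q6",s["q"][5].round(2),"| shift",d.round(1),"turn rad",None if t is None else (np.radians(t).round(3)), "w",round(s["grip_width"],1),"F",s["force"].round(1))
E
python3 - <<'E'
from h import *
im,d,W,c=cloud("top")
for n in ["fixture","bar_a","file","file_rest","tray_in","weight","tape","eject_pad","nest_mid","shelf_mid"]:
    try: print(n,found("top",n,c))
    except Exception as e: print(n,e)
z=W[...,2]; print("table z",np.nanmedian(z))
m=((z>12)&(z<120)).astype(np.uint8); m[350:]=0
n,l,s,ce=cv2.connectedComponentsWithStats(m)
for i in range(1,n):
    if s[i,4]>40:
        p=W[l==i]; print(ce[i].round(),s[i,4],rect(p),"z",np.nanpercentile(p[:,2],[5,50,95]).round(1))
cv2.imwrite("pics/topcrop.png",cv2.resize(im[110:280,100:500],None,fx=2,fy=2,interpolation=cv2.INTER_CUBIC))
E
```

```text
fixture [([595.0, 32.0, 29.0], 0.71), ([596.0, -77.0, 48.0], 0.49)]
bar_a [([431.0, -272.0, 34.0], 0.96), ([441.0, -166.0, 26.0], 0.92), ([436.0, -357.0, 27.0], 0.56)]
file [([608.0, -295.0, 22.0], 0.78)]
file_rest [([602.0, -279.0, 17.0], 0.86)]
tray_in [([471.0, 354.0, 2.0], 0.93), ([601.0, 23.0, 28.0], 0.57)]
weight [([602.0, 24.0, 31.0], 0.65), ([396.0, 138.0, 39.0], 0.6)]
tape [([658.0, 248.0, 24.0], 0.63)]
eject_pad [([598.0, -76.0, 50.0], 0.6), ([605.0, 25.0, 27.0], 0.41)]
nest_mid [([598.0, 26.0, 33.0], 0.84)]
shelf_mid [([597.0, 28.0, 28.0], 0.74), ([604.0, 23.0, 28.0], 0.21)]
table z -0.12447687764913276
[437. 165.] 1652 (array([ 615. , -295.8]), array([ 57.8, 200.7], dtype=float32), np.float32(3.6)) z [13.4 20.9 68.2]
[210. 144.] 385 (array([655.3, 247.3]), array([73.2, 74.6], dtype=float32), np.float32(89.2)) z [14.4 23.6 26.7]
[299. 168.] 6742 (array([600.6,  27.8]), array([155.3, 254.4], dtype=float32), np.float32(88.1)) z [12.9 27.6 47.7]
[602. 167.] 3719 (array([ 600.1, -679.6]), array([130.6, 162.2], dtype=float32), np.float32(90.1)) z [12.3 26.2 79.9]
[158. 220.] 1111 (array([472.1, 350.3]), array([180. , 181.9], dtype=float32), np.float32(82.3)) z [13.7 25.4 28.9]
[604. 232.] 3129 (array([ 450.8, -679. ]), array([130. , 160.8], dtype=float32), np.float32(90.3)) z [12.2 15.  80.3]
[384. 237.] 364 (array([ 437.8, -165.6]), array([30.1, 60.7], dtype=float32), np.float32(104.5)) z [25.2 27.9 30.4]
[472. 240.] 378 (array([ 434.9, -367. ]), array([29.7, 62.1], dtype=float32), np.float32(90.6)) z [21.4 28.  30.7]
[432. 241.] 394 (array([ 429.4, -275.9]), array([29.9, 60.8], dtype=float32), np.float32(90.3)) z [24.4 28.2 30.4]
[248. 254.] 531 (array([396.5, 143.3]), array([53.7, 55.2], dtype=float32), np.float32(92.4)) z [28.9 42.1 64.7]
[606. 304.] 2996 (array([ 300.3, -674.1]), array([130.4, 149.9], dtype=float32), np.float32(90.1)) z [12.2 15.2 79.9]
```

View pics/topcrop.png

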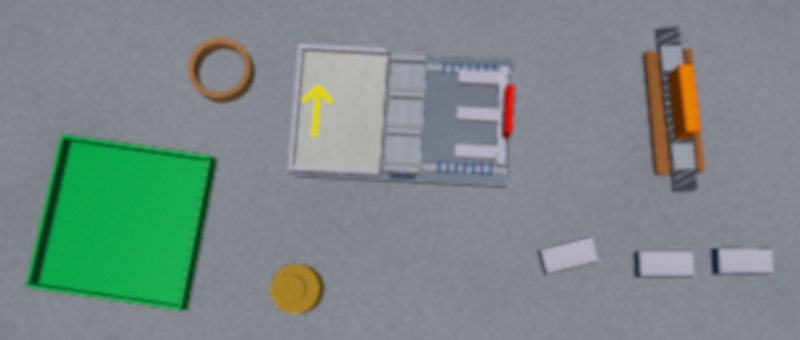

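```bash
python3 - <<'E'
from h import *
for cam in ("top","scene"):
    im,d,W,c=cloud(cam); print(cam)
    x,y,z=W[...,0],W[...,1],W[...,2]
    box=lambda a,b,e,f,g,h_:(x>a)&(x<b)&(y>e)&(y<f)&(z>g)&(z<h_)
    print("table",np.nanmedian(z[box(480,560,-300,-120,-20,9)]))
    f=box(500,700,-120,170,10,120); print("fix all",rect(W[f]))
    hsv=cv2.cvtColor(im,cv2.COLOR_BGR2HSV); h,s,v=cv2.split(hsv)
    r=f&((h<6)|(h>174))&(s>150); print("red",rect(W[r]),np.nanpercentile(W[r],[2,50,98],axis=0).round(1).tolist())
    wl=box(500,700,-15,60,40,52); print("walls>40",rect(W[wl]),np.nanpercentile(W[wl],[1,50,99],axis=0).round(1).tolist())
    sh=f&(s<70)&(v>180)&(z<32); print("shelf top?",rect(W[sh]),sh.sum(),np.nanmedian(z[sh]))
    o=box(480,760,-380,-220,6,90); og=o&(h>3)&(h<18)&(s>200)&(v>180)
    print("grip",rect(W[og]),np.nanpercentile(W[og],[2,50,98],axis=0).round(1).tolist())
    gt=o&(z>60);print("griptop",rect(W[gt]),gt.sum())
    bl=o&(s<60);print("blade",rect(W[bl]),bl.sum(),np.nanmedian(z[bl]))
    br=o&(h>5)&(h<20)&(s>80)&(v<170)&(z<22);print("rest",rect(W[br]),br.sum())
    t=box(350,600,230,460,10,40);print("tray",rect(W[t]))
    for k in range(3):
        yc=[-165,-275,-367][k]
        b=box(390,480,yc-45,yc+45,22,36); print("bar",rect(W[b]),np.nanmedian(z[b]))
E
```

```text
top
table -0.14675855223543732
fix all (array([600.7,  27.3]), array([155.7, 254.1], dtype=float32), np.float32(87.9))
red (array([594.6, -91.5]), array([ 8. , 52.9], dtype=float32), np.float32(177.0)) [[568.5, -95.9, 66.3], [594.5, -91.2, 81.0], [620.2, -86.9, 83.9]]
walls>40 (array([602.7,  29.5]), array([ 56.3, 147.8], dtype=float32), np.float32(1.4)) [[530.3, 2.9, 40.3], [584.1, 24.5, 44.8], [671.0, 55.7, 49.8]]
shelf top? (array([605. , 102.9]), array([ 87.9, 137.6], dtype=float32), np.float32(174.0)) 456 27.316057313315557
grip (array([ 614.2, -296.4]), array([14. , 76.5], dtype=float32), np.float32(4.5)) [[576.6, -304.0, 64.7], [613.2, -296.3, 67.4], [650.6, -288.9, 70.8]]
griptop (array([ 614.4, -297.5]), array([18.6, 78.5], dtype=float32), np.float32(4.1)) 289
blade (array([ 614.9, -296.6]), array([ 55.1, 200.1], dtype=float32), np.float32(4.0)) 695 20.688969283409495
rest (array([ 611.4, -295.4]), array([ 56.7, 148.7], dtype=float32), np.float32(3.4)) 570
tray (array([472. , 349.9]), array([180.4, 181.5], dtype=float32), np.float32(82.6))
bar (array([ 437.8, -165.7]), array
[... 951 characters left out ...]
-289.4, 70.9]]
griptop (array([ 617.4, -297.4]), array([19.9, 80.1], dtype=float32), np.float32(4.6)) 189
blade (array([ 616.4, -299.2]), array([ 41.2, 202. ], dtype=float32), np.float32(6.1)) 471 20.736678612134764
rest (array([ 615.7, -297.2]), array([ 58. , 149.7], dtype=float32), np.float32(5.9)) 269
tray (array([475.2, 351.7]), array([186.4, 190.4], dtype=float32), np.float32(172.5))
bar (array([ 439.2, -163.5]), array([35.8, 65.2], dtype=float32), np.float32(102.6)) 27.604745405640557
bar (array([ 431.8, -274. ]), array([36.5, 62.6], dtype=float32), np.float32(92.5)) 27.88043832176702
bar (array([ 435.4, -365.6]), array([36.9, 59.9], dtype=float32), np.float32(90.8)) 27.997301327787195
```

```bash
python3 - <<'E'
from h import *
go([438,-166,130],104.4)
E
```

```text
t 0.8 pos [ 114.9 -486.6  245.3] tooly -76.7 q6 1.57 | shift [ 388.2 -237.9  115.3] turn rad -0.02 w 85.5 F [-0.1  0.1 -0.7]
```

carry_out --rows '[[0,[32.4,-19.8,9.6],-0.02],[0,[32.4,-19.8,9.6],0],[0,[32.4,-19.8,9.6],0],[0,[32.4,-19.8,9.6],0],[0,[32.4,-19.8,9.6],0]]' --newtons 40

```text
time_s: 1.22
position: [248.4, -349.7, 197.1]
ee_rot: [0.992, 0.125, 0.0, 0.0]
force: [1.2, -0.3, -0.3]
grip_width: 84.9
```

carry_out --rows '[[0,[32.4,-19.8,9.6],0],[0,[32.4,-19.8,9.6],0],[0,[32.4,-19.8,9.6],0],[0,[32.4,-19.8,9.6],0],[0,[32.4,-19.8,9.6],0]]'

```text
time_s: 1.63
position: [381.0, -213.2, 149.2]
ee_rot: [0.992, 0.126, 0.0, 0.0]
force: [0.5, -1.3, 0.6]
grip_width: 85.4
```

carry_out --rows '[[0,[30,-19,8],0],[0,[20,-14,8],0],[0,[10,-6,2],0],[0,[0,0,0],0],[0,[0,0,0],0]]'

```text
time_s: 2.05
position: [428.1, -162.0, 131.3]
ee_rot: [0.992, 0.126, -0.0, 0.0]
force: [0.4, -0.2, 0.5]
grip_width: 85.7
```

```bash
cat > bars.py <<'E'
from h import *
import sys
def bars(cam,reg=None,z0=20,z1=36):
    im,d,W,c=cloud(cam); x,y,z=W[...,0],W[...,1],W[...,2]
    h,s,v=cv2.split(cv2.cvtColor(im,cv2.COLOR_BGR2HSV))
    m=(z>z0)&(z<z1)
    if reg: m&=(x>reg[0])&(x<reg[1])&(y>reg[2])&(y<reg[3])
    n,l,S,ce=cv2.connectedComponentsWithStats(m.astype(np.uint8))
    for i in range(1,n):
        if S[i,4]>60:
            p=W[l==i]; print(cam,ce[i].round(),S[i,4],rect(p),"z",np.nanpercentile(p[:,2],[50,95]).round(1))
    return im,W,c
E
python3 - <<'E'
from bars import *
im,W,c=bars("wrist",(350,520,-420,-100)); cv2.imwrite("pics/w1.png",im)
bars("top",(350,520,-420,-100))
go([438,-166,20],104.4)
E
```

```text
wrist [322. 193.] 2614 (array([ 438.4, -164.1]), array([30.6, 60.8], dtype=float32), np.float32(104.7)) z [26.9 28.1]
wrist [440. 232.] 2396 (array([ 429.7, -274.8]), array([30.9, 61.6], dtype=float32), np.float32(90.7)) z [27.  28.1]
wrist [535. 250.] 2318 (array([ 434.1, -365.6]), array([30.8, 63.2], dtype=float32), np.float32(90.0)) z [27.  28.1]
t 2.15 pos [ 427.7 -162.9  131.7] tooly -75.7 q6 2.53 | shift [  9.2   5.5 111.7] turn rad -0.001 w 85.3 F [-0.3 -0.2 -0.3]
```

View pics/w1.png

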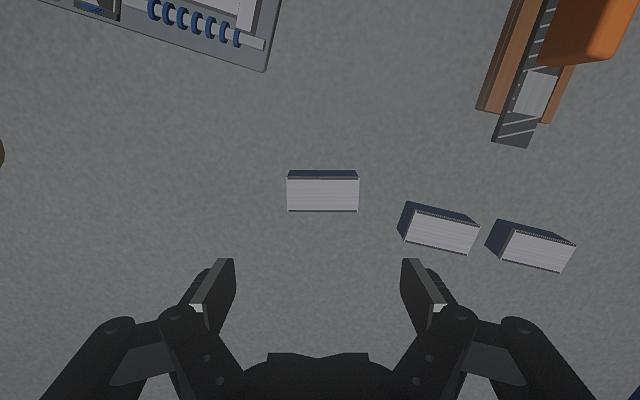

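carry_out --rows '[[0,[9.5,4.3,20],0],[0,[0,0,10],-0.125],[0,[0,0,10],-0.125],[0,[0,0,10],-0.125],[0,[0,0,0],-0.125]]'

```text
time_s: 2.57
position: [436.4, -164.8, 80.0]
ee_rot: [0.93, 0.369, -0.001, -0.001]
force: [0.5, 0.3, 0.3]
grip_width: 85.3
```

carry_out --rows '[[0,[0,0,0],-0.125],[0,[0,0,0],-0.125],[0,[0,0,0],-0.125],[0,[0,0,0],-0.125],[0,[0,0,0],-0.125]]'

```text
time_s: 2.98
position: [437.9, -165.4, 81.9]
ee_rot: [0.771, 0.637, 0.0, 0.0]
force: [0.1, 0.5, -0.4]
grip_width: 85.4
```

carry_out --rows '[[0,[0,0,0],-0.125],[0,[0,0,0],-0.125],[0,[0,0,0],-0.125],[0,[0,0,0],-0.125],[0,[0,0,0],-0.125]]'

```text
time_s: 3.4
position: [437.9, -165.4, 82.0]
ee_rot: [0.538, 0.843, -0.0, 0.0]
force: [0.5, 0.7, -0.2]
grip_width: 85.7
```

carry_out --rows '[[0,[0,0,0],-0.125],[0,[0,0,0],-0.125],[0,[0,0,0],-0.125],[0,[0,0,0],-0.125],[0,[0,0,0],-0.125]]'

```text
time_s: 3.82
position: [437.9, -165.4, 81.9]
ee_rot: [0.253, 0.967, -0.0, 0.0]
force: [0.4, 0.4, -0.6]
grip_width: 85.6
```

carry_out --rows '[[0,[0,0,0],-0.125],[0,[0,0,0],-0.125],[0,[0,0,0],-0.125],[0,[0,0,0],-0.125],[0,[0,0,0],-0.125]]'

```text
time_s: 4.23
position: [437.9, -165.4, 81.9]
ee_rot: [-0.057, 0.998, -0.0, 0.0]
force: [-0.2, 0.0, -0.3]
grip_width: 85.4
```

carry_out --rows '[[0,[0,0,0],-0.125],[0,[0,0,0],0],[0,[0,0,0],0]]'

```text
time_s: 4.48
position: [438.1, -165.0, 81.8]
ee_rot: [-0.115, 0.993, -0.0, 0.0]
force: [0.6, 0.1, -1.1]
grip_width: 85.4
```

```bash
python3 - <<'E'
from bars import *
im,W,c=bars("wrist",(350,520,-420,-100)); cv2.imwrite("pics/w1.png",im)
bars("top",(350,520,-420,-100))
go([438.3,-164.8,20],104.4)
E
```

```text
wrist [ 34. 161.] 3345 (array([ 433.9, -355. ]), array([31.4, 42. ], dtype=float32), np.float32(90.6)) z [26.8 28. ]
wrist [158. 181.] 4621 (array([ 429.5, -275.2]), array([31.4, 62.1], dtype=float32), np.float32(90.6)) z [26.9 28. ]
wrist [320. 228.] 3844 (array([ 437.8, -164.2]), array([31.3, 60.6], dtype=float32), np.float32(104.3)) z [26.8 27.9]
t 4.58 pos [ 438.3 -164.5   81.6] tooly 103.3 q6 -0.59 | shift [ 0.  -0.3 61.6] turn rad -0.02 w 85.5 F [-0.5 -0.2 -0. ]
```

carry_out --rows '[[0,[0,0,25],-0.02],[0,[0,0,25],0],[0,[0,0,12],0],[1,[0,0,0],0],[1,[0,0,0],0]]' --newtons 40

```text
time_s: 5.0
position: [437.9, -163.7, 18.9]
ee_rot: [-0.127, 0.992, 0.0, -0.001]
force: [0.1, 0.1, -0.1]
grip_width: 64.2
```

carry_out --rows '[[1,[0,0,0],0],[1,[0,0,0],0],[1,[0,0,0],0],[1,[0,0,-20],0],[1,[0,0,-40],0]]'

```text
time_s: 5.42
position: [434.8, -162.4, 76.5]
ee_rot: [-0.127, 0.992, 0.002, -0.004]
force: [-0.2, -0.0, -1.1]
grip_width: 59.2
```

```bash
python3 - <<'E'
from h import *
o=np.array([600.5,23.3]); t=np.radians(-2); ex=np.array([np.cos(t),np.sin(t)])
p=o+44*ex; print(p)
go([p[0],p[1],130],88)
E
```

```text
[644.47319639  21.76442215]
t 5.42 pos [ 434.8 -162.4   76.5] tooly 104.6 q6 -0.61 | shift [-248.9  125.7  -54.8] turn rad 0.29 w 59.2 F [-0.2 -0.  -1.1]
```

carry_out --rows '[[1,[0,0,-35],0.1],[1,[0,0,-20],0.1],[1,[0,0,0],0.09],[1,[-28,28,0],0],[1,[-28,28,0],0]]'

```text
time_s: 5.83
position: [496.7, -110.6, 136.0]
ee_rot: [0.02, 1.0, -0.0, 0.001]
force: [0.7, -0.9, -1.2]
grip_width: 59.1
```

carry_out --rows '[[1,[-28,28,0],0],[1,[-28,28,0],0],[1,[-28,28,0],0],[1,[-28,26,0],0],[1,[-15,10,0],0]]'

```text
time_s: 6.25
position: [630.6, 9.7, 134.8]
ee_rot: [0.016, 1.0, 0.001, 0.002]
force: [0.6, -0.7, -1.3]
grip_width: 59.0
```

carry_out --rows '[[1,[0,0,0],0],[1,[0,0,0],0]]'

```text
time_s: 6.42
position: [627.9, 6.7, 134.1]
ee_rot: [0.017, 1.0, -0.0, -0.0]
force: [-0.6, -0.1, -1.6]
grip_width: 58.9
```

```bash
cat > fx.py <<'E'
from h import *
def walls(cam="wrist"):
    im,d,W,c=cloud(cam); x,y,z=W[...,0],W[...,1],W[...,2]
    b=lambda a,b_,e,f,g,h_:(x>a)&(x<b_)&(y>e)&(y<f)&(z>g)&(z<h_)
    # wall tops
    m=b(510,700,-10,60,36,52)
    n,l,S,ce=cv2.connectedComponentsWithStats(m.astype(np.uint8))
    for i in range(1,n):
        if S[i,4]>60:
            p=W[l==i]; print(cam,ce[i].round(),S[i,4],rect(p),"x",np.percentile(p[:,0],[2,50,98]).round(1),"y",np.percentile(p[:,1],[2,98]).round(1),"z",p[:,2].max().round(1))
    return im,W,c
E
python3 - <<'E'
from fx import *
im,W,c=walls(); cv2.imwrite("pics/w2.png",im)
go([644.5,21.8,50],88)
E
```

```text
wrist [385.  77.] 68 (array([530. ,  57.2]), array([4.7, 5.7], dtype=float32), np.float32(88.0)) x [527.7 530.  532.3] y [54.4 59.9] z 40.4
wrist [345.  87.] 862 (array([535.6,  28.5]), array([ 9.8, 39.5], dtype=float32), np.float32(87.5)) x [530.7 535.7 540.5] y [ 9.4 47.5] z 48.2
wrist [342. 149.] 776 (array([579.3,  26.4]), array([10.3, 39.8], dtype=float32), np.float32(88.3)) x [573.9 578.5 584.5] y [ 7.2 45.5] z 47.8
wrist [340. 204.] 699 (array([623.1,  24.8]), array([10.4, 39.6], dtype=float32), np.float32(88.0)) x [617.8 621.4 628. ] y [ 5.6 43.8] z 48.0
t 6.47 pos [627.    5.9 134.1] tooly 88.0 q6 0.04 | shift [-17.   16.6  84.1] turn rad 0.0 w 59.1 F [-0.2 -0.1 -2. ]
```

View pics/w2.png

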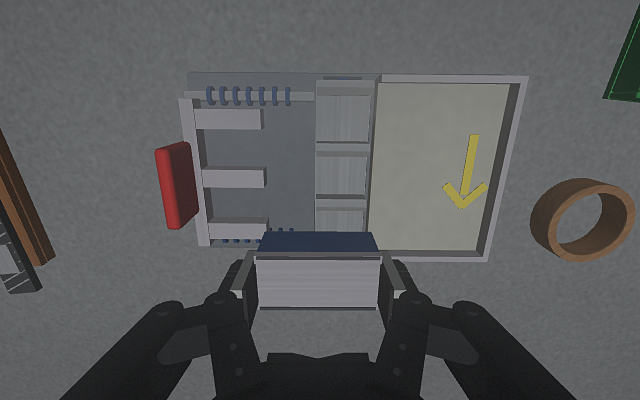

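```bash
cat > held.py <<'E'
from h import *
def held():
    s,R=st(); im,d,W,c=cloud("wrist"); T=(W-s["position"])@R   # tool frame
    m=(abs(T[...,0])<40)&(abs(T[...,1])<27)&(T[...,2]>-30)&(T[...,2]<25)
    top=np.nanpercentile(T[...,2][m],3); print("held top z tool",top.round(1))
    m2=m&(T[...,2]<top+4)
    p=T[m2]; print("x range",np.percentile(p[:,0],[1,99]).round(1),"y",np.percentile(p[:,1],[1,99]).round(1),"zmax",np.nanmax(T[...,2][m]).round(1),rect(p))
    return im
E
python3 - <<'E'
from held import *
held(); go([645.2,24,130],88)
E
```

```text
held top z tool -8.1
x range [-14.5  15.8] y [-26.4  26.4] zmax 22.5 (array([ 0.5, -0. ]), array([31.6, 54.1], dtype=float32), np.float32(90.6))
t 6.52 pos [626.6   5.3 134.2] tooly 88.0 q6 0.04 | shift [-17.9  19.4   4.2] turn rad -0.0 w 59.4 F [-0.7 -0.  -1.5]
```

carry_out --rows '[[1,[-9,10,20],0],[1,[-9,9.5,20],0],[1,[0,0,0],0],[1,[0,0,0],0]]'

```text
time_s: 6.85
position: [644.3, 23.7, 93.2]
ee_rot: [0.018, 1.0, -0.0, -0.002]
force: [-0.4, -0.2, -1.3]
grip_width: 58.9
```

```bash
python3 - <<'E'
from fx import *
walls(); go([645.2,24,50.5],88)
E
```

```text
wrist [371.  42.] 116 (array([530.2,  57.2]), array([5.4, 5.6], dtype=float32), np.float32(89.2)) x [527.8 530.3 532.9] y [54.4 60. ] z 40.2
wrist [320.  54.] 1550 (array([535.6,  28.2]), array([10.3, 40. ], dtype=float32), np.float32(87.6)) x [530.5 536.3 541. ] y [ 9.  47.5] z 48.0
wrist [320. 134.] 1155 (array([579.5,  26.5]), array([10.3, 40. ], dtype=float32), np.float32(87.4)) x [574.2 578.8 584.5] y [ 7.4 45.6] z 47.9
wrist [319. 202.] 1055 (array([623.2,  24.6]), array([10.5, 40. ], dtype=float32), np.float32(87.8)) x [617.8 621.5 628.2] y [ 5.5 43.7] z 48.1
t 6.9 pos [645.1  23.6  94.5] tooly 87.9 q6 0.07 | shift [-0.1  0.5 44. ] turn rad -0.001 w 59.5 F [ 0.2  0.1 -1.4]
```

carry_out --rows '[[1,[0,0,18],0],[1,[0,0,15],0],[1,[0,0,8],0],[1,[0,0,2.5],0],[1,[0,0,0],0]]'

```text
time_s: 7.32
position: [645.8, 24.0, 51.1]
ee_rot: [0.018, 1.0, -0.0, -0.0]
force: [-0.1, 0.3, -0.8]
grip_width: 58.9
```

carry_out --rows '[[1,[0,0,0.7],0],[0.15,[0,0,0],0],[0.15,[0,0,0],0],[0.15,[0,0,0],0],[0.15,[0,0,-15],0]]'

```text
time_s: 7.73
position: [644.3, 24.6, 62.8]
ee_rot: [0.017, 1.0, -0.0, -0.002]
force: [-0.8, 0.3, -0.2]
grip_width: 72.6
```

carry_out --rows '[[0.15,[0,0,-30],0],[0.15,[0,0,-30],0],[0.15,[25,-25,-10],0],[0.15,[25,-25,0],0],[0.15,[0,0,0],0]]'

```text
time_s: 8.15
position: [589.8, -26.8, 136.0]
ee_rot: [0.019, 1.0, -0.001, -0.002]
force: [-1.9, 1.2, -0.7]
grip_width: 72.4
```

```bash
python3 - <<'E'
from bars import *
im,W,c=bars("wrist",(500,720,-40,160),50,66); cv2.imwrite("pics/w3.png",im)
im,W,c=bars("top",(350,520,-420,-100))
im,W,c=bars("wrist",(350,520,-420,-100))
go([429.7,-275,120],90.7)
E
```

```text
wrist [365. 277.] 1464 (array([645.9,  11. ]), array([31.1, 35.4], dtype=float32), np.float32(88.4)) z [56.7 57.8]
wrist [414. 262.] 73 (array([633.3,  50.2]), array([ 4.5, 11.6], dtype=float32), np.float32(62.7)) z [55.1 57.7]
top [472. 240.] 363 (array([ 434.7, -366.9]), array([29.5, 62.4], dtype=float32), np.float32(90.1)) z [28.1 30.7]
top [433. 241.] 380 (array([ 429.4, -276. ]), array([29.8, 60.5], dtype=float32), np.float32(90.5)) z [28.2 30.7]
wrist [ 3. 10.] 98 (array([ 439.4, -245.8]), array([ 5.6, 10.4], dtype=float32), np.float32(176.6)) z [22.3 25.1]
t 8.3 pos [594.8 -23.8 135.9] tooly 88.0 q6 -0.0 | shift [ 156.1 -256.9   15.5] turn rad -0.048 w 72.6 F [0.8 0.3 1.2]
```

View pics/w3.png

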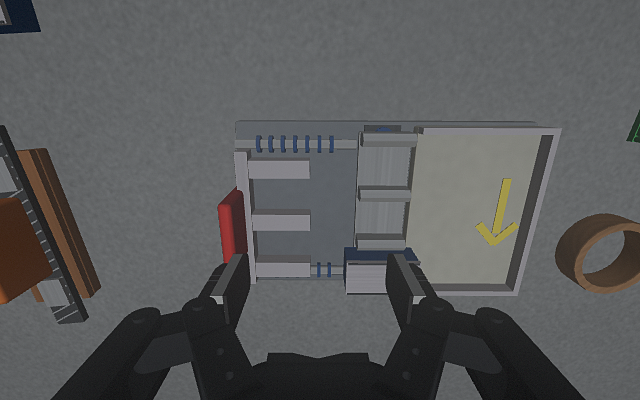

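carry_out --rows '[[0,[21,-31.1,2],-0.048],[0,[21,-31.1,2],0],[0,[21,-31.1,2],0],[0,[21,-31.1,2],0],[0,[21,-31.1,2],0]]'

```text
time_s: 8.72
position: [490.6, -180.1, 125.1]
ee_rot: [-0.008, 1.0, -0.0, 0.001]
force: [1.1, -0.7, -0.6]
grip_width: 85.2
```

carry_out --rows '[[0,[21,-31.1,2],0],[0,[21,-31.1,10],0],[0,[21,-31.1,15],0],[0,[0,0,15],0],[0,[0,0,0],0]]'

```text
time_s: 9.13
position: [426.7, -274.2, 80.6]
ee_rot: [-0.005, 1.0, 0.001, -0.002]
force: [0.1, 0.9, 0.7]
grip_width: 85.5
```

carry_out --rows '[[0,[0,0,0],0],[0,[0,0,0],0]]'

```text
time_s: 9.3
position: [429.9, -273.1, 83.7]
ee_rot: [-0.008, 1.0, -0.0, 0.001]
force: [1.1, 0.5, 0.3]
grip_width: 85.5
```

```bash
python3 - <<'E'
from bars import *
im,W,c=bars("wrist",(350,520,-420,-100))
go([429.7,-275,20],90.7)
E
```

```text
wrist [316. 226.] 3816 (array([ 429.4, -274.8]), array([31.3, 60.7], dtype=float32), np.float32(90.5)) z [26.8 27.9]
wrist [187. 230.] 3867 (array([ 433.8, -365.6]), array([31.3, 61.6], dtype=float32), np.float32(89.8)) z [26.9 27.9]
t 9.35 pos [ 430.1 -273.1   84. ] tooly 90.9 q6 -0.58 | shift [ 0.6 -1.9 64. ] turn rad 0.003 w 85.4 F [ 0.1 -0.4  0.7]
```

carry_out --rows '[[0.15,[0.7,-1.8,10],0],[0.15,[0,0,20],0],[0.15,[0,0,22],0],[0.15,[0,0,12],0],[1,[0,0,0],0]]'

```text
time_s: 9.77
position: [426.4, -273.5, 16.5]
ee_rot: [-0.008, 1.0, 0.001, -0.002]
force: [-0.3, 0.4, 0.3]
grip_width: 62.1
```

carry_out --rows '[[1,[0,0,0],0],[1,[0,0,0],0],[1,[0,0,0],0],[1,[0,0,-25],0],[1,[0,0,-40],0]]'

```text
time_s: 10.18
position: [424.8, -273.5, 81.7]
ee_rot: [-0.007, 1.0, 0.002, -0.004]
force: [0.2, -0.0, -1.9]
grip_width: 59.2
```

```bash
python3 - <<'E'
from bars import *
go([601.35,25.55,130],87.6)
t=np.radians(87.6); s,R=st(); d=np.array([601.35,25.55])-s["position"][:2]
print("after turn", d@[-np.sin(t),np.cos(t)], d@[np.cos(t),np.sin(t)])
E
```

```text
t 10.18 pos [ 424.8 -273.5   81.7] tooly 90.8 q6 -0.59 | shift [-180.2  296.9  -48.1] turn rad 0.055 w 59.2 F [ 0.2 -0.  -1.9]
after turn -163.82787620466917 306.15908771239435
```

carry_out --rows '[[1,[0,0,-40],0.055],[1,[-17.7,34,-10],0],[1,[-17.7,34,0],0],[1,[-17.7,34,0],0],[1,[-17.7,34,0],0]]'

```text
time_s: 10.6
position: [505.4, -141.5, 136.0]
ee_rot: [0.022, 1.0, -0.0, 0.002]
force: [0.9, 0.2, -1.6]
grip_width: 59.1
```

carry_out --rows '[[1,[-17.7,34,0],0],[1,[-17.7,34,0],0],[1,[-17.7,34,0],0],[1,[-17.7,34,10],0],[1,[-17.7,34,10],0]]'

```text
time_s: 11.02
position: [601.4, 25.6, 115.8]
ee_rot: [0.021, 1.0, 0.0, 0.002]
force: [0.5, 0.3, -2.1]
grip_width: 59.3
```

carry_out --rows '[[1,[0,0,10],0],[1,[0,0,0],0],[1,[0,0,0],0]]'

```text
time_s: 11.27
position: [598.7, 23.8, 103.8]
ee_rot: [0.021, 1.0, -0.0, -0.001]
force: [-0.3, 0.0, -1.6]
grip_width: 59.3
```

```bash
python3 - <<'E'
from fx import *
from held import held
walls(); im=held(); cv2.imwrite("pics/w4.png",im); go([601.35,25.55,50.5],87.6)
E
```

```text
wrist [366. 124.] 79 (array([530.1,  57.1]), array([5. , 5.6], dtype=float32), np.float32(86.7)) x [527.7 530.1 532.7] y [54.5 59.8] z 40.0
wrist [321. 134.] 1016 (array([535.2,  28.3]), array([ 9.6, 40. ], dtype=float32), np.float32(87.7)) x [530.3 534.7 540.1] y [ 9.1 47.5] z 48.1
wrist [321. 199.] 925 (array([579. ,  26.4]), array([ 9.9, 39.9], dtype=float32), np.float32(88.1)) x [573.8 577.4 583.8] y [ 7.4 45.5] z 47.9
held top z tool -10.6
x range [-17.6  12.6] y [-26.5  26.5] zmax 18.7 (array([-2.7,  0. ]), array([31.8, 54. ], dtype=float32), np.float32(90.0))
t 11.37 pos [599.4  22.6 104.9] tooly 87.5 q6 0.08 | shift [-1.8  3.  54.4] turn rad -0.001 w 59.1 F [ 0.4 -0.9 -1.3]
```

carry_out --rows '[[1,[0.8,3,18],0],[1,[0,0,18],0],[1,[0,0,13],0],[1,[0,0,5.5],0],[1,[0,0,0],0]]'

```text
time_s: 11.78
position: [597.8, 25.3, 49.0]
ee_rot: [0.022, 1.0, -0.0, -0.001]
force: [-0.6, -0.5, -2.0]
grip_width: 59.5
```

carry_out --rows '[[1,[0,0,0.7],0],[0.15,[0,0,0],0],[0.15,[0,0,0],0],[0.15,[0,0,0],0],[0.15,[0,0,-15],0]]'

```text
time_s: 12.2
position: [597.2, 26.6, 62.2]
ee_rot: [0.021, 1.0, -0.0, -0.002]
force: [-0.9, -0.9, 0.0]
grip_width: 72.7
```

carry_out --rows '[[0.15,[0,0,-30],0],[0.15,[0,0,-30],0],[0.15,[25,-25,-10],0],[0.15,[25,-25,0],0],[0.15,[0,0,0],0]]'

```text
time_s: 12.62
position: [542.5, -23.9, 135.1]
ee_rot: [0.022, 1.0, -0.001, -0.001]
force: [-0.8, -0.6, -0.5]
grip_width: 72.2
```

```bash
python3 - <<'E'
from bars import *
im,W,c=bars("wrist",(500,720,-40,160),50,66); cv2.imwrite("pics/w5.png",im)
im,W,c=bars("top",(350,520,-420,-100))
s,R=st(); d=np.array([434,-365.7])-s["position"][:2]; t=np.radians(90)
go([434,-365.7,85],90)
print("after turn", d@[-np.sin(t),np.cos(t)], d@[np.cos(t),np.sin(t)])
E
```

```text
wrist [365. 281.] 1511 (array([602.2,  13.2]), array([32.2, 37. ], dtype=float32), np.float32(88.6)) z [56.7 57.8]
wrist [370. 323.] 1782 (array([646. ,  18.5]), array([32.2, 50.2], dtype=float32), np.float32(86.9)) z [56.7 57.7]
top [472. 240.] 363 (array([ 434.8, -366.9]), array([29.7, 62.2], dtype=float32), np.float32(90.4)) z [28.2 30.7]
t 12.72 pos [546.4 -21.9 134.9] tooly 87.5 q6 0.0 | shift [  97.4 -348.4   49.8] turn rad -0.043 w 72.6 F [ 0.5  0.4 -0.5]
after turn 112.3880790650819 -343.8368572327488
```

View pics/w5.png

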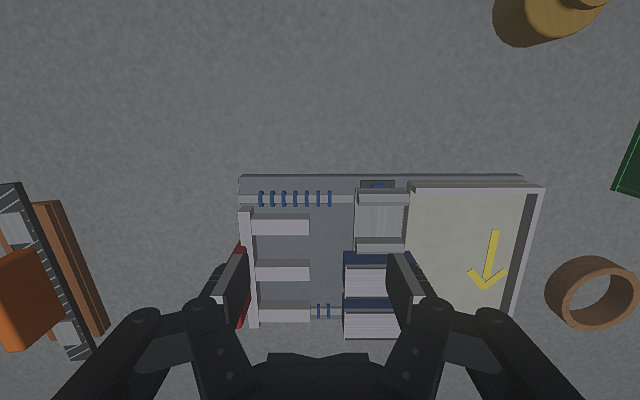

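carry_out --rows '[[0,[11.2,-34.4,0],-0.043],[0,[11.2,-34.4,0],0],[0,[11.2,-34.4,0],0],[0,[11.2,-34.4,0],0],[0,[11.2,-34.4,0],0]]'

```text
time_s: 13.13
position: [490.5, -193.7, 134.3]
ee_rot: [-0.001, 1.0, -0.0, 0.001]
force: [0.4, -0.1, 1.1]
grip_width: 85.0
```

carry_out --rows '[[0,[11.2,-34.4,5],0],[0,[11.2,-34.4,5],0],[0,[11.2,-34.4,10],0],[0,[11.2,-34.4,15],0],[0,[11.2,-34.4,15],0]]'

```text
time_s: 13.55
position: [435.0, -366.9, 84.1]
ee_rot: [-0.001, 1.0, -0.001, 0.001]
force: [0.0, -0.0, 0.1]
grip_width: 85.2
```

carry_out --rows '[[0.1,[0,0,0],0],[0.1,[0,0,0],0]]'

```text
time_s: 13.72
position: [433.5, -366.1, 82.6]
ee_rot: [0.001, 1.0, 0.001, -0.0]
force: [-0.2, 0.9, 0.4]
grip_width: 76.9
```

```bash
python3 - <<'E'
from bars import *
im,W,c=bars("wrist",(350,520,-420,-100))
go([433.9,-365.7,20],90)
E
```

```text
wrist [319. 228.] 3836 (array([ 434.2, -365.6]), array([32. , 60.7], dtype=float32), np.float32(90.4)) z [26.8 27.9]
t 13.77 pos [ 434.2 -365.1   83.4] tooly 90.0 q6 -0.7 | shift [ 0.3 -0.7 63.4] turn rad 0.0 w 76.9 F [ 0.1 -0.3  0.4]
```

carry_out --rows '[[0.1,[0,-0.5,25],0],[0.1,[0,0,25],0],[0.1,[0,0,13],0],[1,[0,0,0],0],[1,[0,0,0],0]]'

```text
time_s: 14.18
position: [434.6, -363.8, 21.1]
ee_rot: [-0.002, 1.0, 0.0, -0.0]
force: [0.4, 0.6, -1.1]
grip_width: 58.7
```

carry_out --rows '[[1,[0,0,0],0],[1,[0,0,0],0],[1,[0,0,-30],0],[1,[0,0,-40],0.042],[1,[0,0,-40],0]]'

```text
time_s: 14.6
position: [433.3, -364.5, 132.1]
ee_rot: [0.021, 1.0, 0.001, -0.001]
force: [1.2, -0.9, -1.8]
grip_width: 59.1
```

carry_out --rows '[[1,[-9.7,36.2,0],0],[1,[-9.7,36.2,0],0],[1,[-9.7,36.2,0],0],[1,[-9.7,36.2,0],0],[1,[-9.7,36.2,0],0]]'

```text
time_s: 15.02
position: [490.5, -185.0, 132.5]
ee_rot: [0.021, 1.0, -0.0, 0.001]
force: [0.8, -0.5, -2.7]
grip_width: 58.9
```

carry_out --rows '[[1,[-9.7,36.2,0],0],[1,[-9.7,36.2,0],0],[1,[-9.7,36.2,0],0],[1,[-9.7,36.2,0],0],[1,[-9.7,36.2,10],0]]'

```text
time_s: 15.43
position: [547.9, -5.5, 124.2]
ee_rot: [0.02, 1.0, 0.0, 0.003]
force: [-0.6, 0.1, -0.4]
grip_width: 59.0
```

carry_out --rows '[[1,[-9.7,35.7,10],0],[1,[0,0,10],0],[1,[0,0,0],0],[1,[0,0,0],0]]'

```text
time_s: 15.77
position: [556.1, 27.9, 101.0]
ee_rot: [0.02, 1.0, -0.0, -0.0]
force: [0.4, -0.0, -1.9]
grip_width: 59.3
```

```bash
python3 - <<'E'
from fx import *
from held import held
walls(); im=held(); cv2.imwrite("pics/w6.png",im); go([557.4,27.4,50.5],87.6)
E
```

```text
wrist [360. 188.] 66 (array([530.1,  57.2]), array([5.1, 5.5], dtype=float32), np.float32(90.4)) x [527.6 529.7 532.4] y [54.6 59.9] z 39.7
wrist [318. 198.] 969 (array([535.3,  28.2]), array([10.4, 39.9], dtype=float32), np.float32(88.0)) x [529.9 533.6 540.2] y [ 9.1 47.3] z 47.6
wrist [318. 320.] 746 (array([631.9,  24.6]), array([ 2.8, 59.9], dtype=float32), np.float32(87.7)) x [630.3 631.9 633.5] y [-4. 53.] z 51.9
held top z tool -7.6
x range [-15.1  15.3] y [-26.4  26.5] zmax 22.2 (array([-0.2,  0. ]), array([32.2, 54. ], dtype=float32), np.float32(89.9))
t 15.87 pos [556.8  26.7 101.9] tooly 87.6 q6 0.09 | shift [-0.5  0.7 51.4] turn rad -0.0 w 59.0 F [-0.4  0.9 -1.3]
```

View pics/w6.png

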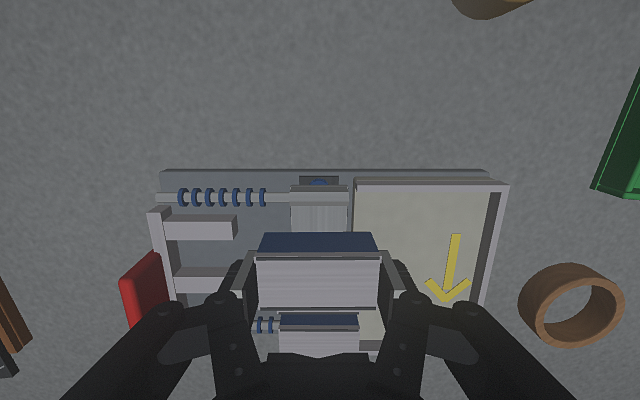

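Well aligned: the held bar is over the empty rear slot. Lowering it.

carry_out --rows '[[1,[-0.5,0.3,18],0],[1,[0,0,18],0],[1,[0,0,10],0],[1,[0,0,4.5],0],[1,[0,0,0],0]]'

```text
time_s: 16.28
position: [556.7, 26.7, 50.3]
ee_rot: [0.021, 1.0, -0.001, -0.001]
force: [-1.3, -1.2, 1.9]
grip_width: 59.2
```

carry_out --rows '[[1,[0,0,0.7],0],[0.15,[0,0,0],0],[0.15,[0,0,0],0],[0.15,[0,0,0],0],[0.15,[0,0,-15],0]]'

```text
time_s: 16.7
position: [555.3, 28.1, 62.8]
ee_rot: [0.02, 1.0, -0.0, -0.002]
force: [-0.5, -0.1, -0.7]
grip_width: 72.4
```

carry_out --rows '[[0.15,[0,0,-35],0],[0.15,[0,0,-35],0],[0.15,[0,-35,-10],0],[0.15,[0,-35,0],0],[0.15,[0,-35,0],0]]'

```text
time_s: 17.12
position: [554.3, -77.4, 147.2]
ee_rot: [0.019, 1.0, -0.0, 0.002]
force: [1.6, 0.1, -0.3]
grip_width: 72.8
```

carry_out --rows '[[0.15,[0,-35,0],0],[0.15,[0,-35,0],0],[0.15,[0,0,0],0],[0.15,[0,0,0],0]]'

```text
time_s: 17.45
position: [550.0, -148.7, 145.1]
ee_rot: [0.022, 1.0, 0.0, 0.001]
force: [-0.9, 0.7, -1.3]
grip_width: 73.0
```

```bash
python3 - <<'E'
from bars import *
im,W,c=bars("top",(500,720,-40,160),52,66); cv2.imwrite("pics/t7.png",cv2.resize(im[110:280,100:500],None,fx=2,fy=2,interpolation=cv2.INTER_CUBIC))
im,W,c=bars("wrist",(500,720,-40,160),52,66);
x,y,z=W[...,0],W[...,1],W[...,2]
o=(x>480)&(x<760)&(y>-380)&(y<-220)
g=o&(z>60);print("griptop",rect(W[g]),g.sum(), np.nanmax(z[o]))
cv2.imwrite("pics/w7.png",im)
s,R=st(); d=np.array([614.4,-296.5])-s["position"][:2]; t=np.radians(94.2)
go([614.4,-296.5,39],94.2)
print("after turn", d@[-np.sin(t),np.cos(t)], d@[np.cos(t),np.sin(t)])
E
```

```text
top [303. 144.] 350 (array([646.4,  22.6]), array([31.4, 60.3], dtype=float32), np.float32(87.5)) z [57.6 60. ]
top [302. 163.] 362 (array([602.5,  24.2]), array([30.6, 59.8], dtype=float32), np.float32(88.0)) z [57.9 60.1]
top [301. 182.] 366 (array([557.6,  25.8]), array([31. , 59.7], dtype=float32), np.float32(87.6)) z [57.6 59.9]
wrist [536. 212.] 2950 (array([558.2,  26.8]), array([31.5, 62.3], dtype=float32), np.float32(88.1)) z [56.7 57.8]
wrist [523. 261.] 2588 (array([602.7,  25.2]), array([31.5, 62.7], dtype=float32), np.float32(87.6)) z [56.6 57.7]
wrist [516. 302.] 1844 (array([646.2,  23.5]), array([32. , 61.9], dtype=float32), np.float32(86.1)) z [56.6 57.7]
griptop (array([ 606.6, -296.4]), array([17.9, 64.5], dtype=float32), np.float32(3.7)) 1457 68.17449901884939
t 17.55 pos [ 550.  -146.4  144.9] tooly 87.7 q6 -0.22 | shift [ -70.4 -147.4  105.8] turn rad -0.114 w 72.9 F [ 0.2 -0.2  0.9]
after turn -53.207817354557655 -154.4414278645913
```

View pics/t7.png

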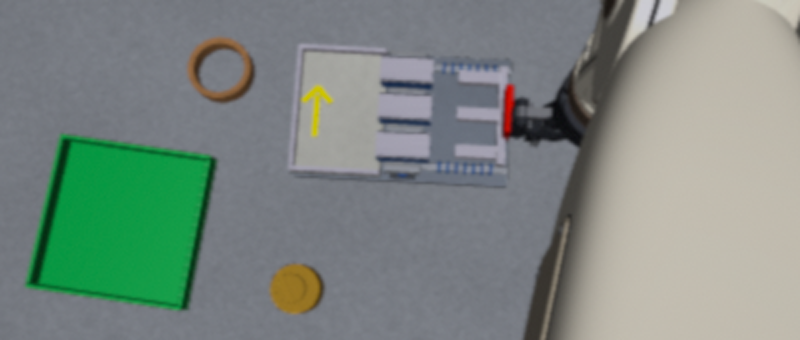

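View pics/w7.png

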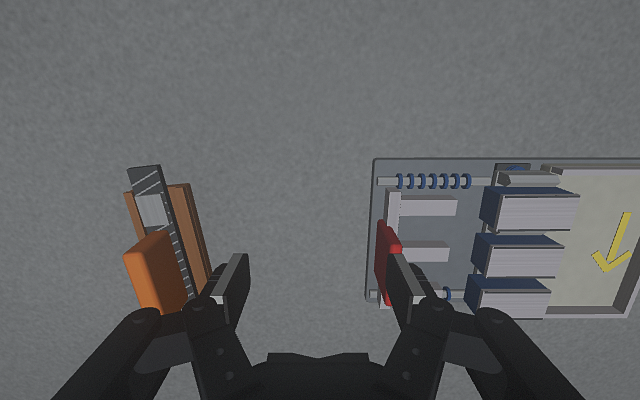

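carry_out --rows '[[0.15,[-11,-31,0],-0.111],[0.15,[-11,-31,0],0],[0.15,[-11,-31,0],0],[0.15,[-10,-31,10],0],[0.15,[-10,-30,10],0]]'

```text
time_s: 17.97
position: [612.2, -297.5, 125.6]
ee_rot: [-0.037, 0.999, -0.0, 0.001]
force: [0.8, -0.1, -0.7]
grip_width: 72.6
```

carry_out --rows '[[0.3,[0,0,10],0],[0.3,[0,0,0],0],[0.3,[0,0,0],0]]'

```text
time_s: 18.22
position: [609.8, -295.9, 113.4]
ee_rot: [-0.036, 0.999, 0.001, -0.001]
force: [-0.5, -0.2, 0.4]
grip_width: 59.4
```

```bash
python3 - <<'E'
from h import *
im,d,W,c=cloud("wrist"); x,y,z=W[...,0],W[...,1],W[...,2]
o=(x>480)&(x<760)&(y>-380)&(y<-220)
g=o&(z>62)&(z<72);print("griptop",rect(W[g]),g.sum())
b=o&(z>17)&(z<23);print("blade+lips",rect(W[b]))
cv2.imwrite("pics/w8.png",im)
go([614.4,-296.5,39],94)
E
```

```text
griptop (array([ 614.4, -296.9]), array([18. , 79.2], dtype=float32), np.float32(3.9)) 2803
blade+lips (array([ 614.8, -294.8]), array([ 55.8, 199.7], dtype=float32), np.float32(3.3))
t 18.27 pos [ 610.2 -295.9  114.6] tooly 94.2 q6 -0.52 | shift [-4.2 -1.  75.6] turn rad 0.003 w 59.8 F [ 0.2 -0.   0.4]
```

View pics/w8.png

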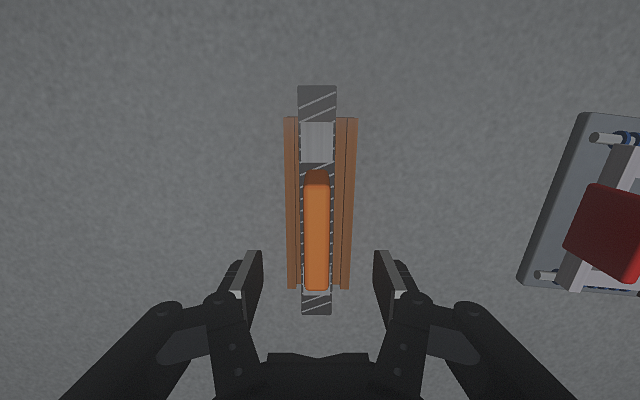

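carry_out --rows '[[0.3,[-4.2,-1.2,20],0],[0.3,[0,0,25],0],[0.3,[0,0,22],0],[0.3,[0,0,8],0],[1,[0,0,0],0]]' --newtons 110

```text
time_s: 18.68
position: [613.1, -296.5, 38.1]
ee_rot: [-0.036, 0.999, 0.001, -0.002]
force: [-0.6, 0.1, -0.4]
grip_width: 48.8
```

carry_out --rows '[[1,[0,0,0],0],[1,[0,0,0],0],[1,[0,0,0],0],[1,[0,0,0],0],[1,[0,0,0],0]]'

```text
time_s: 19.1
position: [616.1, -299.1, 42.5]
ee_rot: [-0.035, 0.999, -0.001, 0.002]
force: [0.1, 2.0, 6.5]
grip_width: 16.5
```

```bash
python3 - <<'E'
from h import *
go([614.4,-296.5,39],94)
E
```

```text
t 19.1 pos [ 616.1 -299.1   42.5] tooly 94.0 q6 -0.52 | shift [1.5 2.7 3.5] turn rad 0.001 w 16.5 F [0.1 2.  6.5]
```

carry_out --rows '[[1,[0,0,-15],0],[1,[0,0,-30],0],[1,[0,0,-35],0.06],[1,[0,0,-30],0.052],[1,[0,0,0],0]]'

```text
time_s: 19.52
position: [618.1, -301.0, 158.5]
ee_rot: [0.022, 1.0, -0.003, 0.006]
force: [1.4, -0.1, -1.1]
grip_width: 17.2
```

carry_out --rows '[[1,[6.8,35.7,0],0],[1,[6.8,35.7,0],0],[1,[6.8,35.7,0],0],[1,[6.8,35.7,0],0],[1,[6.8,35.7,0],0]]'

```text
time_s: 19.93
position: [587.0, -117.9, 149.0]
ee_rot: [0.021, 1.0, -0.0, -0.0]
force: [-0.2, 0.2, -3.0]
grip_width: 16.7
```

carry_out --rows '[[1,[6.8,35.7,0],0],[1,[6.8,35.7,0],0],[1,[6.8,35.7,0],0],[1,[6.8,35.7,0],0],[1,[0,0,0],0]]'

```text
time_s: 20.35
position: [565.1, 30.8, 149.2]
ee_rot: [0.017, 1.0, 0.002, -0.001]
force: [-0.6, -1.1, -1.6]
grip_width: 17.0
```

```bash
cat > filecheck.py <<'E'
from h import *
s,R=st(); im,d,W,c=cloud("wrist"); T=(W-s["position"])@R
cv2.imwrite("pics/fc_%d.png"%(s["time_s"]*10),im)
h,sa,v=cv2.split(cv2.cvtColor(im,cv2.COLOR_BGR2HSV))
m=(h>3)&(h<20)&(sa>150)&(abs(T[...,1])<9)&(abs(T[...,0])<70)&(T[...,2]<10)&(T[...,2]>-60)
p=T[m]; top=np.percentile(p[:,2],5); q=p[p[:,2]<top+3]
print("griptop z tool",top.round(1),"=> sole tool z",(top+56).round(1),rect(q),"x",np.percentile(q[:,0],[1,99]).round(1))
# slope of the top along x
print("tilt deg",np.degrees(np.polyfit(q[:,0],q[:,2],1)[0]).round(2))
b=(abs(T[...,1])<16)&(T[...,2]>5)&(T[...,2]<45)&(T[...,0]<-45)&(T[...,0]>-120); pb=T[b]
if len(pb)>50:
  print("blade front: x min",pb[:,0].min().round(1),"z med",np.median(pb[:,2]).round(1),"fit tilt",np.degrees(np.polyfit(pb[:,0],pb[:,2],1)[0]).round(2),rect(pb))
go([566.4,27,120],87.6)
E
python3 filecheck.py; ls -t pics|head -1
```

```text
griptop z tool -24.9 => sole tool z 31.1 (array([ 5.9, -0.5]), array([17. , 69.4], dtype=float32), np.float32(179.9)) x [-26.6  39.6]
tilt deg -0.02
blade front: x min -77.6 z med 24.3 fit tilt -0.64 (array([-65.4,  -0.6]), array([24.3, 27.9], dtype=float32), np.float32(90.3))
t 20.4 pos [565.8  27.9 149.2] tooly 88.0 q6 0.08 | shift [-0.7 -0.9 29.2] turn rad 0.006 w 16.8 F [ 0.5 -0.8 -1.8]
fc_203.png
```

View pics/fc_203.png

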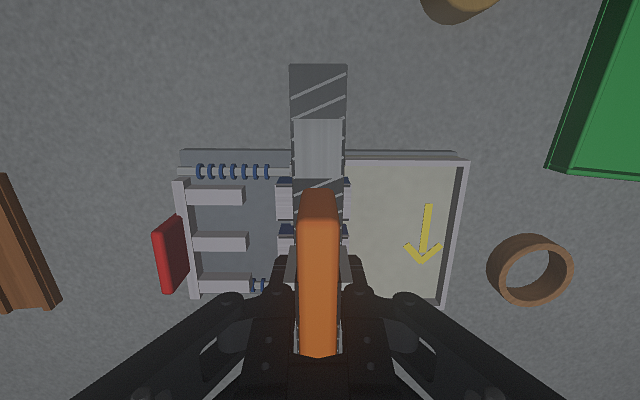

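carry_out --rows '[[1,[0,-0.8,20],0.006],[1,[0,0,20],0],[1,[0,0,12],0],[1,[0,0,4],0],[1,[0,0,0],0]]'

```text
time_s: 20.82
position: [565.6, 22.8, 92.1]
ee_rot: [0.024, 1.0, -0.0, -0.002]
force: [-0.6, -0.2, -1.8]
grip_width: 16.8
```

```bash
python3 filecheck.py
```

```text
griptop z tool -24.9 => sole tool z 31.1 (array([ 6.1, -0.4]), array([17. , 69.2], dtype=float32), np.float32(179.8)) x [-26.6  39.6]
tilt deg -0.03
blade front: x min -88.4 z med 25.1 fit tilt -21.19 (array([-70.4,   0.2]), array([31.8, 35.4], dtype=float32), np.float32(1.1))
t 20.87 pos [566.6  23.   93.3] tooly 87.2 q6 0.09 | shift [  0.4   4.  -26.7] turn rad -0.007 w 16.8 F [ 0.   0.4 -2.3]
```

carry_out --rows '[[1,[0,3,0],0],[1,[0,0,4],0],[1,[0,0,3],0],[1,[0,0,2],0],[1,[0,0,0],0]]'

```text
time_s: 21.28
position: [568.0, 26.9, 86.4]
ee_rot: [0.024, 1.0, 0.0, 0.002]
force: [-1.7, -0.2, 4.9]
grip_width: 16.9
```

carry_out --rows '[[1,[0,0,1.5],0],[1,[-6,0,0.5],0],[1,[-10,0,0],0],[1,[-10,0,0],0],[1,[-10,0,0],0]]'

```text
time_s: 21.7
position: [600.9, 25.4, 86.0]
ee_rot: [0.024, 1.0, 0.0, -0.001]
force: [-13.1, 0.2, 18.2]
grip_width: 16.9
```

```bash
python3 - <<'E'
from h import *
im,d,W,c=cloud("top"); cv2.imwrite("pics/s1.png",cv2.resize(im[110:280,100:500],None,fx=2,fy=2,interpolation=cv2.INTER_CUBIC)); go([636,24,84],87.6)
im,_=snapshot("wrist"); cv2.imwrite("pics/s1w.png",im)
E
```

```text
t 21.75 pos [603.5  25.4  86.1] tooly 87.3 q6 0.09 | shift [-32.5   0.1   2.1] turn rad -0.005 w 16.8 F [-8.6 -0.4 15.7]
```

View pics/s1w.png

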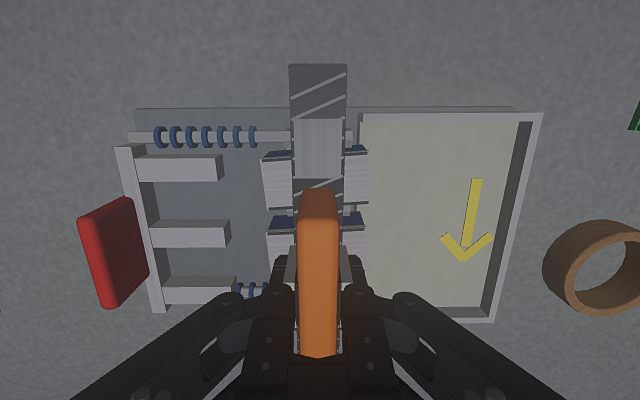

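carry_out --rows '[[1,[-9,0,-1.5],0],[1,[-9,0,0],0],[1,[-9,0,0],0],[1,[-8,0,0],0],[1,[-4,0,0],0]]'

```text
time_s: 22.22
position: [641.2, 23.6, 86.4]
ee_rot: [0.024, 1.0, 0.0, -0.001]
force: [-8.1, 1.2, 11.3]
grip_width: 16.8
```

carry_out --rows '[[1,[-1,0,-8],0],[1,[0,0,-20],0],[1,[0,0,-25],0],[1,[25,0,0],0],[1,[25,0,0],0]]'

```text
time_s: 22.63
position: [595.2, 25.7, 139.5]
ee_rot: [0.024, 1.0, 0.0, 0.003]
force: [-0.3, 0.1, -2.2]
grip_width: 17.0
```

carry_out --rows '[[1,[20,0,0],0],[1,[6,0,0],0],[1,[0,0,0],0],[1,[0,0,0],0]]'

```text
time_s: 22.97
position: [567.8, 26.9, 137.7]
ee_rot: [0.024, 1.0, -0.0, 0.001]
force: [0.5, -0.5, -2.0]
grip_width: 16.7
```

```bash
python3 filecheck.py; python3 - <<'E'
from bars import *
im,W,c=bars("top",(500,720,-40,160),52,62); cv2.imwrite("pics/s1t.png",cv2.resize(im[110:280,100:500],None,fx=2,fy=2,interpolation=cv2.INTER_CUBIC))
E
```

```text
griptop z tool -28.3 => sole tool z 27.7 (array([11.6, -0.2]), array([16.9, 52.7], dtype=float32), np.float32(179.0)) x [-3.5 37.1]
tilt deg -2.98
blade front: x min -83.0 z med 29.2 fit tilt -6.38 (array([-70.1,  -0.6]), array([26.7, 27.9], dtype=float32), np.float32(91.7))
t 23.02 pos [568.4  26.8 137.7] tooly 87.3 q6 0.1 | shift [ 2.   0.1 17.7] turn rad -0.006 w 16.6 F [ 0.5 -0.9 -1.7]
```

View pics/s1t.png

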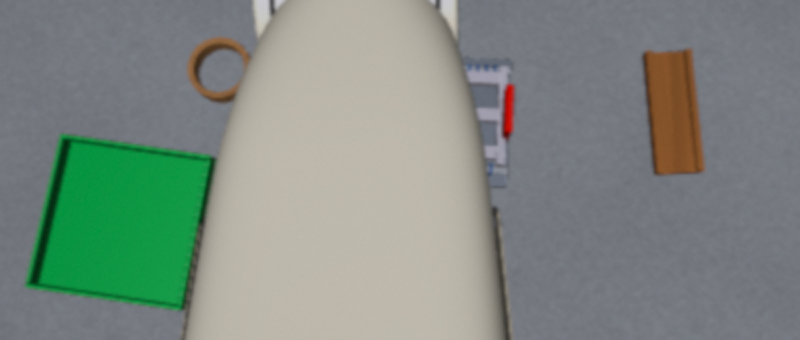

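carry_out --rows '[[1,[1,0,20],0.003],[1,[0,0,20],0],[1,[0,0,8],0],[1,[0,0,3],0],[1,[0,0,2],0]]' --newtons 120

```text
time_s: 23.48
position: [566.4, 26.6, 85.9]
ee_rot: [0.026, 1.0, -0.0, 0.0]
force: [-10.4, -0.9, 16.0]
grip_width: 16.5
```

```bash
python3 filecheck.py; ls -t pics | head -1
```

```text
griptop z tool -26.5 => sole tool z 29.5 (array([ 5.8, -0.4]), array([16.9, 66.3], dtype=float32), np.float32(179.8)) x [-25.3  38.1]
tilt deg -0.53
blade front: x min -84.3 z med 29.9 fit tilt -15.77 (array([-68.1,  -0. ]), array([31.8, 32. ], dtype=float32), np.float32(179.5))
t 23.53 pos [566.4  26.6  86.2] tooly 87.1 q6 0.1 | shift [  0.    0.4 -33.8] turn rad -0.009 w 16.6 F [-7.9 -0.6 11.9]
fc_234.png
```

carry_out --rows '[[1,[-8,0,0],0],[1,[-10,0,0],0],[1,[-10,0,0],0],[1,[-10,0,0],0],[1,[-10,0,0],0]]'

```text
time_s: 23.95
position: [614.3, 24.6, 86.1]
ee_rot: [0.025, 1.0, 0.0, -0.0]
force: [-5.3, 0.4, 6.5]
grip_width: 16.8
```

carry_out --rows '[[1,[-10,0,0],0],[1,[-10,0,0],0],[1,[-5,0,0],0]]'

```text
time_s: 24.2
position: [640.1, 23.3, 85.5]
ee_rot: [0.025, 1.0, 0.0, 0.0]
force: [-5.6, 0.7, 7.3]
grip_width: 16.4
```

carry_out --rows '[[1,[-1,0,-8],0],[1,[0,0,-20],0],[1,[0,0,-25],0],[1,[25,0,0],0],[1,[25,0,0],0]]'

```text
time_s: 24.62
position: [592.4, 25.7, 139.4]
ee_rot: [0.026, 1.0, 0.0, 0.003]
force: [-1.3, 0.5, -2.4]
grip_width: 16.6
```

carry_out --rows '[[1,[20,0,0],0],[1,[4,0,0],0],[1,[0,0,0],0],[1,[0,0,0],0]]'

```text
time_s: 24.95
position: [566.8, 26.9, 137.7]
ee_rot: [0.025, 1.0, -0.0, 0.001]
force: [0.8, -0.5, -1.7]
grip_width: 16.9
```

```bash
python3 filecheck.py; ls -t pics | head -1
```

```text
griptop z tool -26.7 => sole tool z 29.3 (array([ 5.6, -0.1]), array([17.7, 66.6], dtype=float32), np.float32(179.7)) x [-25.6  38. ]
tilt deg -1.08
blade front: x min -77.1 z med 24.4 fit tilt -0.92 (array([-65.1,  -0.8]), array([24.4, 27.7], dtype=float32), np.float32(88.8))
t 25.0 pos [567.2  26.9 137.6] tooly 87.1 q6 0.1 | shift [ 0.9  0.  17.6] turn rad -0.009 w 16.4 F [ 0.  -0.  -2.9]
fc_249.png
```

carry_out --rows '[[1,[0,0,20],0.006],[1,[0,0,20],0],[1,[0,0,8],0],[1,[0,0,4],0],[1,[0,0,1.5],0]]'

```text
time_s: 25.42
position: [566.4, 26.5, 85.2]
ee_rot: [0.029, 1.0, -0.0, 0.0]
force: [-7.4, -0.7, 12.3]
grip_width: 16.7
```

carry_out --rows '[[1,[-6,0,0],0],[1,[-10,0,0],0],[1,[-10,0,0],0],[1,[-10,0,0],0],[1,[-10,0,0],0]]'

```text
time_s: 25.83
position: [612.4, 24.5, 85.5]
ee_rot: [0.028, 1.0, 0.0, 0.0]
force: [-5.6, 1.2, 6.2]
grip_width: 16.3
```

```bash
python3 filecheck.py; ls -t pics | head -1
```

```text
griptop z tool -26.5 => sole tool z 29.5 (array([ 5.9, -0.5]), array([17. , 66.6], dtype=float32), np.float32(0.0)) x [-25.3  38.1]
tilt deg -0.47
blade front: x min -76.7 z med 23.4 fit tilt -0.95 (array([-64.2,  -0.5]), array([24.9, 27.9], dtype=float32), np.float32(89.6))
t 25.88 pos [614.9  24.3  85.6] tooly 86.7 q6 0.1 | shift [ 48.5  -0.1 -34.6] turn rad -0.015 w 16.6 F [1.4 0.1 2.1]
fc_258.png
```

carry_out --rows '[[1,[-10,0,0],0],[1,[-10,0,0],0],[1,[-6,0,0],0]]'

```text
time_s: 26.13
position: [638.5, 22.9, 85.3]
ee_rot: [0.028, 1.0, 0.0, 0.0]
force: [-5.8, 1.1, 8.3]
grip_width: 16.5
```

carry_out --rows '[[1,[-1,0,-8],0],[1,[0,0,-20],0],[1,[0,0,-30],0],[1,[20,-10,-10],0],[1,[0,0,0],0]]'

```text
time_s: 26.55
position: [618.3, 12.9, 155.7]
ee_rot: [0.029, 1.0, -0.0, 0.002]
force: [-1.0, -0.7, -2.8]
grip_width: 16.6
```

```bash
python3 filecheck.py; ls -t pics | head -1; python3 - <<'E'
from h import *
im,d,W,c=cloud("scene"); cv2.imwrite("pics/s3.png",cv2.resize(im[150:310,180:450],None,fx=2.5,fy=2.5,interpolation=cv2.INTER_CUBIC))
E
```

```text
griptop z tool -26.3 => sole tool z 29.7 (array([ 6.5, -0.4]), array([17.1, 66.1], dtype=float32), np.float32(179.9)) x [-24.6  38.3]
tilt deg 0.83
blade front: x min -73.9 z med 21.6 fit tilt -0.15 (array([-61.9,  -0.4]), array([23.7, 27.8], dtype=float32), np.float32(89.1))
t 26.6 pos [618.6  13.4 154. ] tooly 86.7 q6 0.08 | shift [53.  10.6 33.8] turn rad -0.016 w 16.7 F [ 0.1 -0.6 -2.8]
fc_265.png
```

View pics/s3.png

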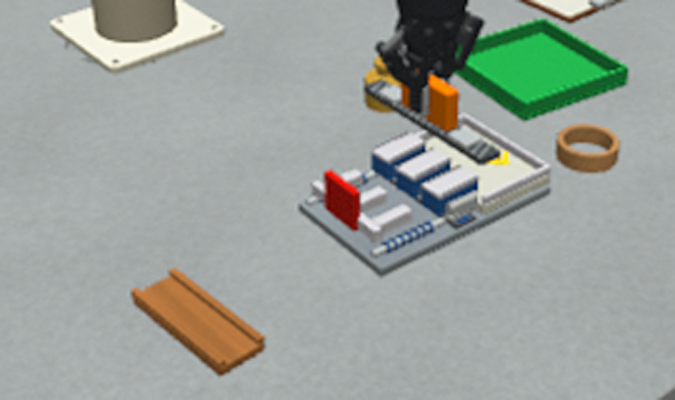

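carry_out --rows '[[1,[2.6,-34.4,0],-0.119],[1,[2.6,-34.4,0],0],[1,[2.6,-34.4,0],0],[1,[2.6,-34.4,0],0],[1,[2.6,-34.4,0],0]]'

```text
time_s: 27.07
position: [611.7, -159.4, 150.2]
ee_rot: [-0.031, 1.0, 0.0, -0.001]
force: [0.3, -0.1, -1.8]
grip_width: 16.8
```

carry_out --rows '[[1,[2.6,-34.4,0],0],[1,[2.6,-34.4,0],0],[1,[2.6,-34.4,10],0],[1,[2.6,-34.4,10],0],[1,[0,0,0],0]]'

```text
time_s: 27.48
position: [607.8, -302.8, 127.2]
ee_rot: [-0.027, 1.0, -0.001, -0.002]
force: [0.1, -0.2, -2.7]
grip_width: 16.6
```

```bash
python3 filecheck.py; ls -t pics|head -1; python3 - <<'E'
from h import *
im,d,W,c=cloud("wrist"); x,y,z=W[...,0],W[...,1],W[...,2]
h,s,v=cv2.split(cv2.cvtColor(im,cv2.COLOR_BGR2HSV))
o=(x>500)&(x<720)&(y>-360)&(y<-230)&(z>6)&(z<24)&(h>5)&(h<20)&(s>80)
print("rest",rect(W[o]),o.sum()); 
for a,b in ((-275,-260),(-330,-310)):
    pass
im,d,W,c=cloud("top"); x,y,z=W[...,0],W[...,1],W[...,2]
h,s,v=cv2.split(cv2.cvtColor(im,cv2.COLOR_BGR2HSV))
im,d,W,c=cloud("scene"); cv2.imwrite("pics/s4.png",cv2.resize(im[150:310,180:450],None,fx=2.5,fy=2.5,interpolation=cv2.INTER_CUBIC))
E
```

```text
griptop z tool -26.3 => sole tool z 29.7 (array([ 6.9, -0.5]), array([16.9, 66.1], dtype=float32), np.float32(179.8)) x [-24.6  38.3]
tilt deg 0.91
blade front: x min -74.3 z med 21.6 fit tilt -0.1 (array([-62.2,  -0.4]), array([23.7, 27.8], dtype=float32), np.float32(88.8))
t 27.53 pos [ 608.3 -299.6  127.9] tooly 93.3 q6 -0.51 | shift [ 23.3 328.4   8.5] turn rad 0.099 w 16.5 F [ 0.  -0.2 -4.1]
fc_274.png
rest (array([ 597.8, -295.7]), array([ 55.9, 120.9], dtype=float32), np.float32(3.4)) 1721
```

View pics/s4.png

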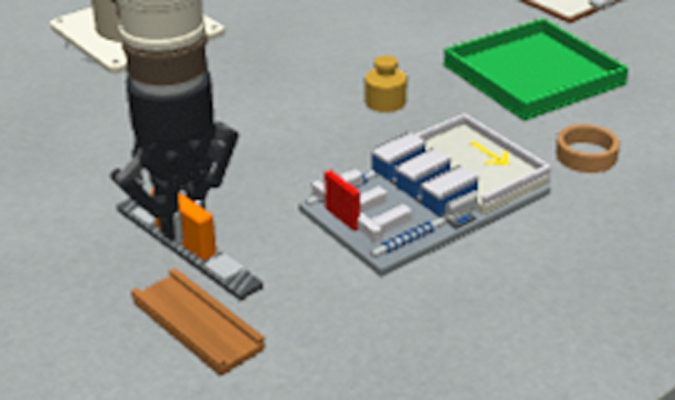

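carry_out --rows '[[1,[-5,4,20],0],[1,[0,0,25],0],[1,[0,0,15],0],[1,[0,0,0],0],[1,[0,0,0],0]]'

```text
time_s: 28.1
position: [614.6, -289.9, 71.0]
ee_rot: [-0.032, 0.999, 0.001, -0.001]
force: [0.0, 0.4, -1.8]
grip_width: 16.5
```

```bash
python3 - <<'E'
from h import *
go([613,-294.8,42],93.4)
im,d,W,c=cloud("scene"); cv2.imwrite("pics/s5.png",cv2.resize(im[200:310,200:320],None,fx=5,fy=5,interpolation=cv2.INTER_CUBIC))
E
```

```text
t 28.1 pos [ 614.6 -289.9   71. ] tooly 93.7 q6 -0.51 | shift [ 1.9 -4.8 29. ] turn rad 0.005 w 16.5 F [ 0.   0.4 -1.8]
```

View pics/s5.png

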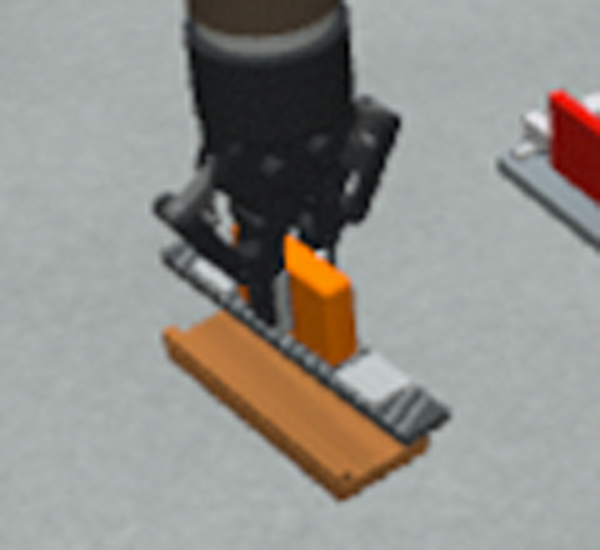

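carry_out --rows '[[1,[1,-4,8],0],[1,[0,0,5],0],[1,[0,0,0],0],[1,[0,0,0],0],[1,[0,0,0],0]]'

```text
time_s: 28.57
position: [614.1, -296.2, 59.0]
ee_rot: [-0.031, 1.0, -0.0, 0.0]
force: [-0.1, -0.2, -2.5]
grip_width: 16.7
```

```bash
python3 - <<'E'
from h import *
snapshot("scene");go([613,-294.8,42],93.4)
snapshot("scene");go([613,-294.8,42],93.4)
E
```

```text
t 28.62 pos [ 614.2 -296.2   59.1] tooly 93.6 q6 -0.51 | shift [ 1.2  1.5 17.1] turn rad 0.003 w 16.7 F [ 0.9  0.5 -2.3]
t 28.67 pos [ 614.3 -296.2   59.1] tooly 93.6 q6 -0.51 | shift [ 1.2  1.4 17.1] turn rad 0.003 w 16.8 F [ 0.3  0.2 -2.9]
```

carry_out --rows '[[1,[1,1,6],0],[1,[0,0,5],0],[1,[0,0,3],0],[1,[0,0,2],0],[1,[0,0,0],0]]'

```text
time_s: 29.08
position: [612.5, -294.8, 42.1]
ee_rot: [-0.031, 1.0, 0.0, -0.001]
force: [0.4, -0.7, -2.5]
grip_width: 16.6
```

carry_out --rows '[[1,[0,0,1],0],[0.5,[0,0,0],0],[0.3,[0,0,0],0],[0.3,[0,0,0],0],[0.3,[0,0,-5],0]]' --newtons 40

```text
time_s: 29.5
position: [612.7, -294.9, 46.2]
ee_rot: [-0.031, 1.0, 0.0, -0.0]
force: [-0.2, -0.5, -0.2]
grip_width: 59.6
```

carry_out --rows '[[0.3,[0,0,-25],0],[0.3,[0,0,-35],0],[0.3,[0,0,-30],0],[0.3,[0,0,0],0]]'

```text
time_s: 29.83
position: [617.0, -297.0, 145.8]
ee_rot: [-0.031, 0.999, -0.003, 0.006]
force: [1.9, -1.4, 1.9]
grip_width: 60.0
```

```bash
python3 - <<'E'
from h import *
im,d,W,c=cloud("wrist"); x,y,z=W[...,0],W[...,1],W[...,2]
o=(x>480)&(x<760)&(y>-380)&(y<-220)
g=o&(z>62)&(z<75);print("griptop",rect(W[g]),g.sum(),np.nanmedian(z[g]))
cv2.imwrite("pics/w9.png",im)
go([594,-130,60],87.6)
im,d,W,c=cloud("scene"); cv2.imwrite("pics/s6.png",cv2.resize(im[200:310,200:320],None,fx=5,fy=5,interpolation=cv2.INTER_CUBIC))
E
```

```text
griptop (array([ 613.2, -295.6]), array([18. , 78.7], dtype=float32), np.float32(3.8)) 2225 66.23963034276292
t 29.88 pos [ 616.1 -296.5  142.8] tooly 93.6 q6 -0.51 | shift [ 12.5 168.   81.8] turn rad 0.104 w 60.0 F [ 0.   0.4 -0.4]
```

View pics/w9.png

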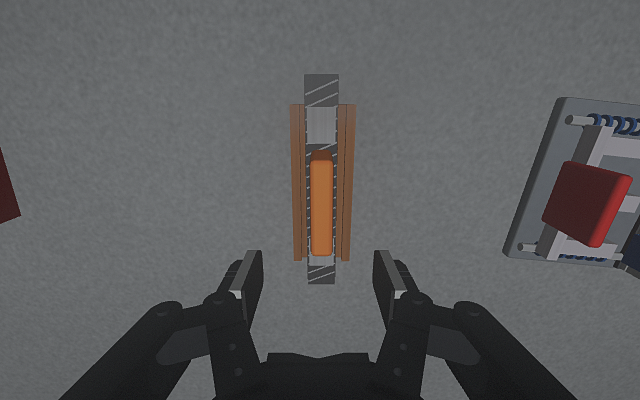

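View pics/s6.png

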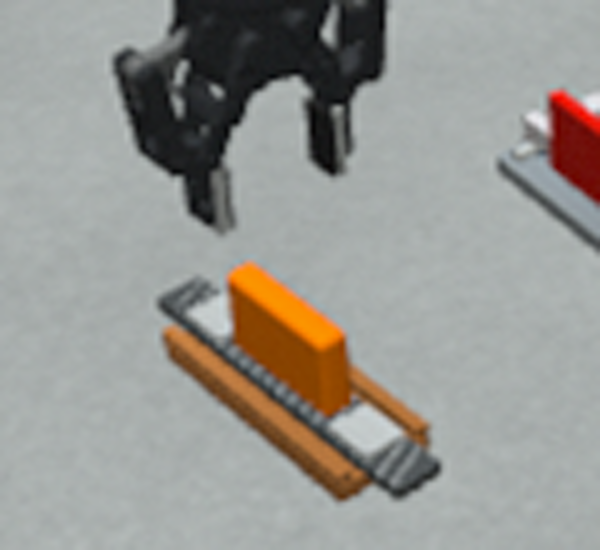

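carry_out --rows '[[1,[5.5,32,0],0.104],[1,[5.5,32,0],0],[1,[5.5,32,0],0],[1,[5.5,32,0],0],[1,[5.5,30,10],0]]'

```text
time_s: 30.35
position: [588.7, -135.2, 127.1]
ee_rot: [0.021, 1.0, 0.0, 0.001]
force: [0.1, -0.2, -0.2]
grip_width: 0.5
```

carry_out --rows '[[1,[0,0,25],0],[1,[0,0,25],0],[1,[0,0,20],0],[1,[0,0,0],0],[1,[0,0,0],0]]'

```text
time_s: 30.77
position: [586.7, -136.1, 54.5]
ee_rot: [0.021, 1.0, 0.001, -0.003]
force: [-0.1, 0.1, 0.4]
grip_width: 0.1
```

```bash
python3 - <<'E'
from h import *
im,d=snapshot("wrist"); cv2.imwrite("pics/w10.png",im)
im,d=snapshot("scene"); cv2.imwrite("pics/s7.png",cv2.resize(im[150:310,180:450],None,fx=2.5,fy=2.5,interpolation=cv2.INTER_CUBIC))
go([595.5,-112,55],87.6)
E
```

```text
t 30.87 pos [ 589.3 -136.9   57.4] tooly 87.6 q6 -0.19 | shift [-5.1 25.2  2.4] turn rad -0.0 w 0.2 F [-0.5 -0.4  0.4]
```

View pics/s7.png

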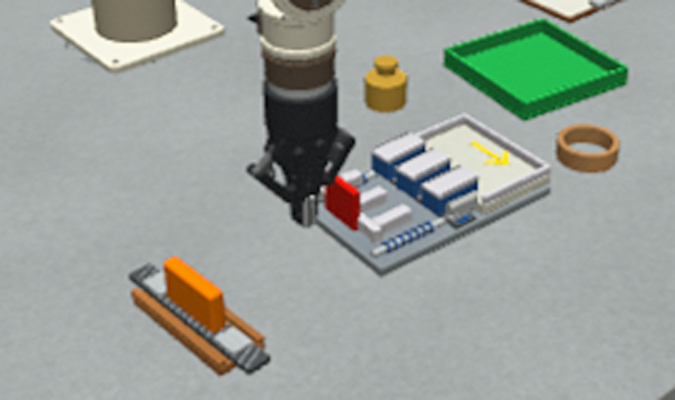

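View pics/w10.png

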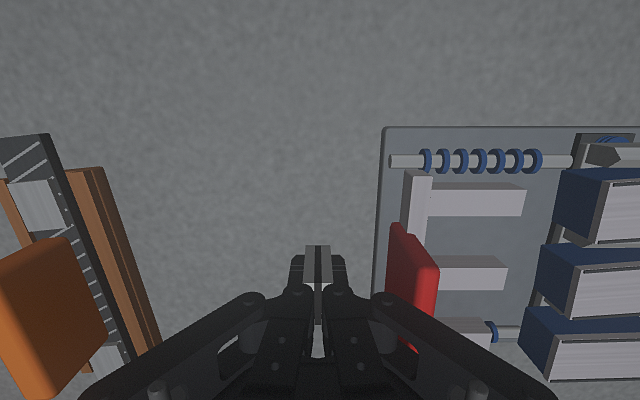

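carry_out --rows '[[1,[0,0,-30],0.121],[1,[0,0,0],0.125],[1,[0,0,0],0.125],[1,[0,0,0],0.125],[1,[0,0,0],0.125]]'

```text
time_s: 31.28
position: [590.2, -137.3, 89.1]
ee_rot: [0.329, 0.944, 0.0, 0.002]
force: [-0.1, 0.2, -0.6]
grip_width: -0.1
```

carry_out --rows '[[1,[0,0,0],0.125],[1,[0,0,0],0.125],[1,[0,0,0],0.125],[1,[0,0,0],0.125],[1,[0,0,0],0.125]]'

```text
time_s: 31.7
position: [590.0, -137.2, 88.9]
ee_rot: [0.603, 0.798, 0.001, 0.002]
force: [0.6, -0.1, 0.1]
grip_width: 0.2
```

carry_out --rows '[[1,[0,0,0],0.125],[1,[0,0,0],0.125],[1,[0,0,15],0.075],[1,[0,6,17],0],[1,[0,0,0],0]]'

```text
time_s: 32.12
position: [594.6, -137.1, 53.7]
ee_rot: [0.722, 0.692, -0.0, -0.0]
force: [-0.1, 0.4, -0.5]
grip_width: -0.1
```

```bash
python3 - <<'E'
from h import *
snapshot("wrist")
go([596.2,-96.3,57],177.6)
E
```

```text
t 32.17 pos [ 594.6 -137.1   54.7] tooly -2.4 q6 1.39 | shift [40.8 -0.1 -2.3] turn rad -0.0 w 0.1 F [-0.9  0.7  0.3]
```

carry_out --rows '[[1,[14,0,0],0],[1,[11,0,0],0],[1,[6,0,0],0],[1,[6,0,0],0],[1,[0,0,0],0]]'

```text
time_s: 32.58
position: [597.2, -99.2, 56.0]
ee_rot: [0.721, 0.693, 0.0, 0.001]
force: [-1.0, -4.0, 0.9]
grip_width: 0.0
```

carry_out --rows '[[1,[10,0,0],0],[1,[10,0,0],0],[1,[10,0,0],0],[1,[10,0,0],0],[1,[10,0,0],0]]'

```text
time_s: 33.0
position: [599.1, -53.8, 55.9]
ee_rot: [0.723, 0.691, -0.002, 0.004]
force: [-0.1, -14.5, 3.9]
grip_width: 0.2
```

```bash
python3 - <<'E'
from h import *
im,d=snapshot("scene"); cv2.imwrite("pics/s8.png",cv2.resize(im[150:310,180:450],None,fx=2.5,fy=2.5,interpolation=cv2.INTER_CUBIC))
im,d=snapshot("wrist"); cv2.imwrite("pics/w11.png",im)
go([600,-25,57],177.6)
E
```

```text
t 33.1 pos [599.2 -51.9  55.9] tooly -2.5 q6 1.53 | shift [26.9 -0.3 -1.3] turn rad -0.001 w -0.4 F [ 0.7 -6.6  3.9]
```

View pics/s8.png

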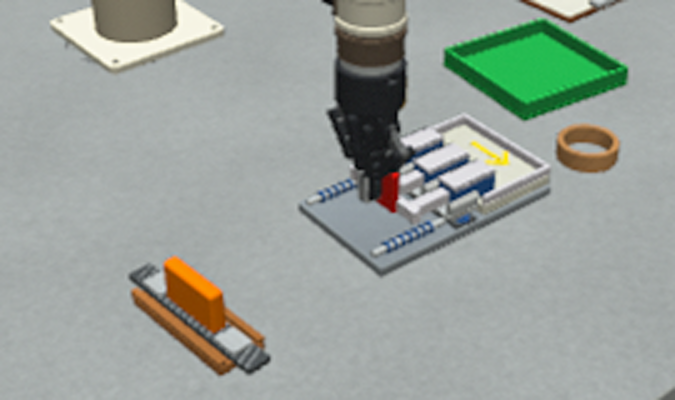

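View pics/w11.png

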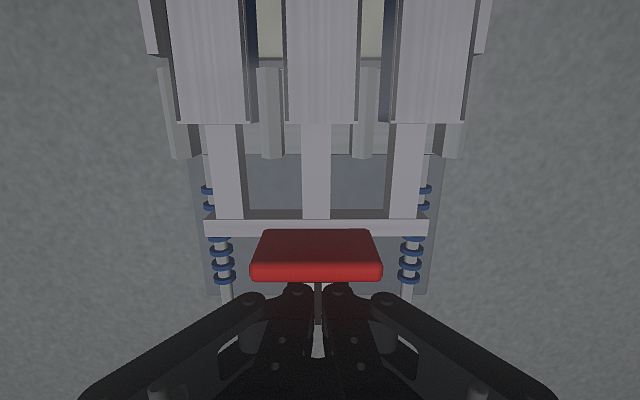

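carry_out --rows '[[1,[8,0,0],0],[1,[7,0,0],0],[1,[5,0,0],0],[1,[3,0,0],0],[1,[0,0,0],0]]'

```text
time_s: 33.52
position: [600.0, -30.2, 55.9]
ee_rot: [0.723, 0.691, -0.002, 0.003]
force: [-0.1, -10.6, 3.4]
grip_width: -0.1
```

carry_out --rows '[[1,[2,0,0],0],[1,[2,0,0],0],[1,[0,0,0],0]]'

```text
time_s: 33.77
position: [600.2, -26.9, 55.9]
ee_rot: [0.723, 0.691, -0.002, 0.003]
force: [-0.7, -11.5, 3.9]
grip_width: -0.2
```

carry_out --rows '[[1,[2,0,0],0],[1,[2,0,0],0],[1,[0,0,0],0]]'

```text
time_s: 34.02
position: [600.2, -25.8, 56.0]
ee_rot: [0.724, 0.69, -0.004, 0.005]
force: [-1.3, -19.5, 4.2]
grip_width: -0.0
```

carry_out --rows '[[1,[1.5,0,0],0],[1,[0,0,0],0]]'

```text
time_s: 34.18
position: [600.2, -25.8, 56.0]
ee_rot: [0.724, 0.69, -0.005, 0.006]
force: [-1.2, -23.4, 4.0]
grip_width: 0.1
```

```bash
python3 - <<'E'
from h import *
im,d=snapshot("wrist"); cv2.imwrite("pics/w12.png",im)
E
```

```text
(no output)
```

View pics/w12.png

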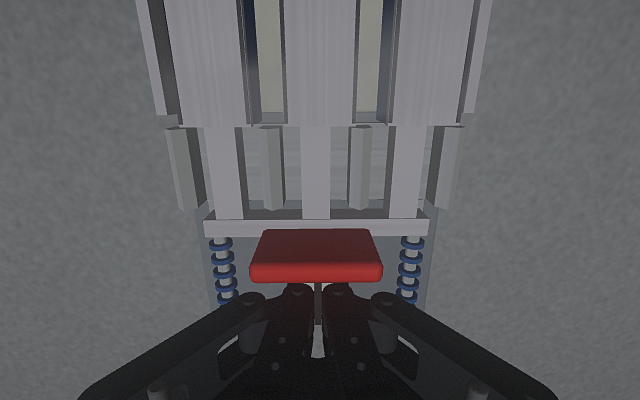

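carry_out --rows '[[1,[-3,0,0],0],[1,[-8,0,0],0],[1,[-14,0,0],0],[1,[-20,0,0],0],[1,[-25,0,0],0]]'

```text
time_s: 34.65
position: [597.2, -87.2, 55.3]
ee_rot: [0.721, 0.693, 0.001, 0.0]
force: [1.2, -0.0, -0.1]
grip_width: 0.2
```

carry_out --rows '[[1,[-30,0,0],0],[1,[-20,0,0],0],[0,[0,0,-35],0],[0,[0,0,-40],0],[0,[0,0,-20],0]]'

```text
time_s: 35.07
position: [596.1, -137.8, 153.7]
ee_rot: [0.722, 0.692, 0.002, 0.001]
force: [1.4, 0.2, 1.4]
grip_width: 35.8
```

carry_out --rows '[[0,[0,0,0],-0.125],[0,[0,0,0],-0.125],[0,[0,0,0],-0.125],[0,[0,0,0],-0.125],[0,[0,0,0],-0.125]]'

```text
time_s: 35.48
position: [594.7, -136.6, 149.8]
ee_rot: [0.471, 0.882, 0.001, -0.0]
force: [-0.2, 0.1, -0.7]
grip_width: 85.0
```

carry_out --rows '[[0,[0,0,0],-0.125],[0,[0,0,0],-0.125],[0,[0,0,0],-0.125],[0,[0,0,0],-0.125],[0,[0,0,0],-0.125]]'

```text
time_s: 35.9
position: [594.6, -136.5, 149.6]
ee_rot: [0.177, 0.984, 0.001, -0.0]
force: [-0.4, -0.7, -0.7]
grip_width: 85.7
```

carry_out --rows '[[0,[0,0,0],-0.125],[0,[0,0,0],-0.125],[0.1,[0,20,0],-0.071],[0.1,[0,35,0],0],[0.1,[0,35,0],0]]'

```text
time_s: 36.32
position: [599.7, -47.0, 149.5]
ee_rot: [0.022, 1.0, 0.001, -0.0]
force: [0.4, -0.2, 0.2]
grip_width: 77.1
```

carry_out --rows '[[0.1,[0,35,0],0],[0.1,[0,35,0],0],[0.1,[10,20,0],0],[0.1,[0,0,0],0],[0.1,[0,0,0],0]]'

```text
time_s: 36.73
position: [593.1, 44.6, 149.7]
ee_rot: [0.019, 1.0, 0.0, -0.0]
force: [-0.2, -0.5, -1.2]
grip_width: 76.7
```

```bash
python3 - <<'E'
from bars import *
im,W,c=bars("wrist",(500,720,0,180),50,62); cv2.imwrite("pics/w13.png",im)
bars("top",(500,720,0,180),50,62)
go([601.35+2.2,77.5,100],87.6)
E
```

```text
wrist [361. 169.] 3010 (array([561.1,  79.3]), array([30.6, 60.6], dtype=float32), np.float32(87.5)) z [54.9 56. ]
wrist [358. 221.] 2611 (array([605.7,  77.5]), array([31.5, 60.5], dtype=float32), np.float32(87.5)) z [54.8 55.9]
wrist [356. 267.] 2268 (array([649.4,  75.9]), array([31.5, 60.2], dtype=float32), np.float32(87.8)) z [54.8 55.9]
t 36.83 pos [593.7  42.6 149.8] tooly 87.6 q6 0.11 | shift [-8.4 35.3 49.8] turn rad 0.0 w 76.7 F [-0.2 -0.7 -0.8]
```

View pics/w13.png

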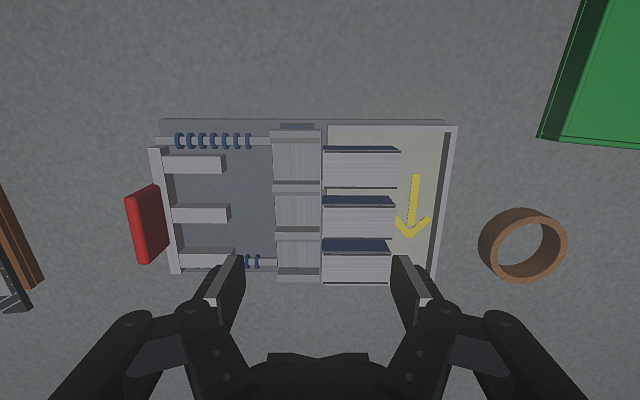

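```bash
python3 - <<'E'
from h import *
go([560.2,79.2,90],87.6)
E
```

```text
t 36.83 pos [593.7  42.6 149.8] tooly 87.6 q6 0.11 | shift [35.  35.2 59.8] turn rad 0.0 w 76.7 F [-0.2 -0.7 -0.8]
```

carry_out --rows '[[0.1,[18,18,20],0],[0.1,[17,17,20],0],[0.1,[0,0,20],0],[0.1,[0,0,0],0],[0.1,[0,0,0],0]]'

```text
time_s: 37.25
position: [559.7, 78.0, 89.0]
ee_rot: [0.022, 1.0, -0.0, -0.001]
force: [0.9, 0.2, 0.6]
grip_width: 76.9
```

```bash
python3 - <<'E'
from bars import *
im,W,c=bars("wrist",(500,720,0,180),50,62); cv2.imwrite("pics/w14.png",im)
go([560.2,79.2,51],87.6)
E
```

```text
wrist [321. 245.] 4603 (array([561.3,  79.3]), array([31.8, 60.7], dtype=float32), np.float32(87.8)) z [54.8 55.9]
wrist [321. 303.] 3783 (array([605.6,  77.5]), array([32.8, 60.5], dtype=float32), np.float32(87.6)) z [54.8 55.8]
wrist [320. 344.] 1647 (array([642.1,  76.1]), array([18. , 60.7], dtype=float32), np.float32(88.2)) z [54.6 55.7]
t 37.3 pos [561.1  78.1  90.3] tooly 87.5 q6 0.18 | shift [ 1.   1.1 39.3] turn rad -0.002 w 76.6 F [0.5 0.1 0.2]
```

View pics/w14.png

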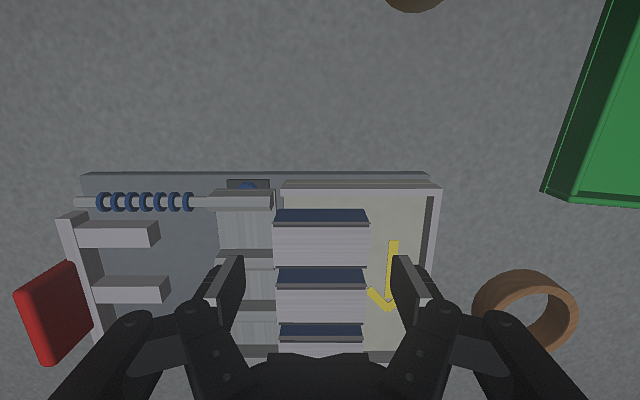

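carry_out --rows '[[0.1,[0.8,1,15],0],[0.1,[0,0,14],0],[0.1,[0,0,8],0],[0.1,[0,0,2],0],[0.1,[0,0,0],0]]'

```text
time_s: 37.72
position: [560.0, 79.6, 51.0]
ee_rot: [0.021, 1.0, 0.0, 0.0]
force: [-0.1, -0.6, -0.3]
grip_width: 76.8
```

carry_out --rows '[[1,[0,0,0],0],[1,[0,0,0],0],[1,[0,0,0],0],[1,[0,0,0],0],[1,[0,0,-8],0]]' --newtons 40

```text
time_s: 38.13
position: [558.6, 80.1, 58.0]
ee_rot: [0.021, 1.0, -0.0, -0.001]
force: [-1.0, -1.0, -2.6]
grip_width: 58.7
```

carry_out --rows '[[1,[0,0,-25],0],[1,[0,0,-30],0],[1,[0,0,-25],0],[1,[0,0,0],0]]'

```text
time_s: 38.47
position: [562.7, 80.9, 144.7]
ee_rot: [0.021, 1.0, 0.001, 0.005]
force: [1.2, -0.2, -0.8]
grip_width: 59.1
```

```bash
python3 - <<'E'
from held import *
im=held(); cv2.imwrite("pics/w15.png",im)
# tray
im,d,W,c=cloud("top"); x,y,z=W[...,0],W[...,1],W[...,2]
m=(x>350)&(x<600)&(y>230)&(y<460)&(z>10)&(z<40); print("tray",rect(W[m]))
m=(x>400)&(x<540)&(y>290)&(y<420)&(z<10); print("floor z",np.nanmedian(z[m]))
s,R=st(); a=np.radians(-7.4); ex=np.array([np.cos(a),np.sin(a)]); ey=np.array([-ex[1],ex[0]])
tc=np.array([472.,350.5])
for k in (-50,0,50):
    p=tc+k*ex; d=p-s["position"][:2]; t=np.radians(82.6)
    print(k,p.round(1),"shift after turn",(d@[-np.sin(t),np.cos(t)]).round(1),(d@[np.cos(t),np.sin(t)]).round(1))
go([472,350,130],82.6)
E
```

```text
held top z tool -3.8
x range [-15.3  14.8] y [-26.5  26.5] zmax 25.0 (array([-0.6,  0. ]), array([31.9, 53.9], dtype=float32), np.float32(90.0))
tray (array([480. , 408.8]), array([ 63.3, 180. ], dtype=float32), np.float32(172.6))
floor z 4.1526527125718395
-50 [422.4 356.9] shift after turn 172.1 256.4
0 [472.  350.5] shift after turn 122.1 256.4
50 [521.6 344.1] shift after turn 72.1 256.4
t 38.57 pos [560.1  80.5 140. ] tooly 87.6 q6 0.18 | shift [ 99.2 265.6   9.9] turn rad 0.088 w 58.9 F [-0.1  0.2 -1.8]
```

carry_out --rows '[[1,[19.1,28.5,0],0.087],[1,[19.1,28.5,0],0],[1,[19.1,28.5,0],0],[1,[19.1,28.5,0],0],[1,[19.1,28.5,0],0]]'

```text
time_s: 38.98
position: [478.1, 232.8, 136.7]
ee_rot: [0.065, 0.998, -0.001, -0.002]
force: [0.5, 0.2, -1.9]
grip_width: 58.7
```

carry_out --rows '[[1,[19.1,28.5,0],0],[1,[19.1,28.5,0],0],[1,[19.1,28.5,20],0],[1,[19.1,28.5,20],0],[1,[0,0,10],0]]'

```text
time_s: 39.4
position: [414.4, 358.8, 84.9]
ee_rot: [0.061, 0.998, -0.001, -0.003]
force: [0.3, -0.3, -1.8]
grip_width: 59.2
```

carry_out --rows '[[1,[0,0,0],0],[1,[0,0,0],0]]'

```text
time_s: 39.57
position: [417.7, 353.9, 86.7]
ee_rot: [0.064, 0.998, -0.002, -0.002]
force: [0.4, -0.1, -0.6]
grip_width: 59.0
```

```bash
python3 - <<'E'
from h import *
im,d,W,c=cloud("wrist"); cv2.imwrite("pics/w16.png",im); x,y,z=W[...,0],W[...,1],W[...,2]
h,s,v=cv2.split(cv2.cvtColor(im,cv2.COLOR_BGR2HSV))
m=(h>50)&(h<75)&(s>120)&(z<35)&(z>-5); print("tray",rect(W[m]),np.nanpercentile(W[m],[1,99],axis=0).round(1).tolist())
go([422.4,356.9,29.5],82.6)
E
```

```text
tray (array([472.5, 352.1]), array([179.2, 180.3], dtype=float32), np.float32(172.3)) [[376.5, 269.8, 2.2], [557.2, 446.8, 27.4]]
t 39.62 pos [419.  354.   87.9] tooly 82.6 q6 0.83 | shift [-3.1  3.4 58.3] turn rad -0.0 w 58.7 F [ 0.4 -0.5 -1.1]
```

View pics/w16.png

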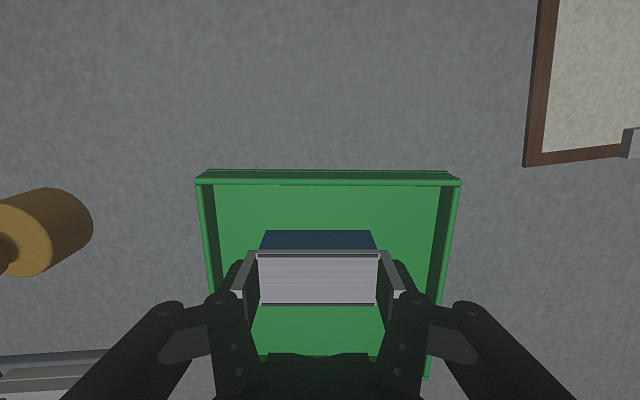

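carry_out --rows '[[1,[-3,3,20],0],[1,[0,0,20],0],[1,[0,0,12],0],[1,[0,0,4],0],[1,[0,0,0],0]]'

```text
time_s: 40.03
position: [423.0, 356.3, 32.3]
ee_rot: [0.065, 0.998, -0.001, -0.001]
force: [0.3, 0.4, -0.1]
grip_width: 59.0
```

carry_out --rows '[[1,[0,0,1.5],0],[0.15,[0,0,0],0],[0.15,[0,0,0],0],[0.15,[0,0,0],0],[0.15,[0,0,-15],0]]'

```text
time_s: 40.45
position: [421.4, 356.7, 44.7]
ee_rot: [0.064, 0.998, -0.001, -0.001]
force: [-0.1, -0.3, 0.9]
grip_width: 72.6
```

carry_out --rows '[[0.15,[0,0,-35],0],[0.15,[0,0,-35],0],[0.15,[0,0,-25],-0.087],[0.15,[0,0,0],0]]'

```text
time_s: 40.78
position: [425.9, 360.7, 148.4]
ee_rot: [0.02, 1.0, 0.004, 0.005]
force: [0.6, -0.0, 0.0]
grip_width: 72.5
```

```bash
python3 - <<'E'
from bars import *
bars("wrist",(350,600,240,460),22,50)
bars("top",(500,720,0,180),50,62)
go([604.5,77.5,100],87.6)
E
```

```text
wrist [308. 180.] 2655 (array([443.8, 355.7]), array([122.3, 180.2], dtype=float32), np.float32(82.3)) z [26.2 27.5]
wrist [313. 197.] 2399 (array([424.8, 357.2]), array([31.4, 60.4], dtype=float32), np.float32(82.5)) z [31.8 32.9]
wrist [322. 315.] 1005 (array([559.8, 354.9]), array([ 37.1, 156.5], dtype=float32), np.float32(94.7)) z [25.8 27.2]
top [281. 143.] 355 (array([649. ,  74.2]), array([31.4, 60.3], dtype=float32), np.float32(88.4)) z [55.7 58.3]
top [279. 162.] 355 (array([605.3,  76.1]), array([31.2, 60.3], dtype=float32), np.float32(86.4)) z [55.7 57.8]
t 40.88 pos [423.6 358.7 143.2] tooly 87.6 q6 0.74 | shift [-192.5 -273.4   43. ] turn rad -0.0 w 72.5 F [-0.6  0.2 -1. ]
```

carry_out --rows '[[0.1,[-21.4,-30.4,0],0],[0.1,[-21.4,-30.4,0],0],[0.1,[-21.4,-30.4,0],0],[0.1,[-21.4,-30.4,0],0],[0.1,[-21.4,-30.4,0],0]]'

```text
time_s: 41.3
position: [522.7, 199.8, 139.5]
ee_rot: [0.021, 1.0, -0.001, -0.001]
force: [-0.0, 0.8, 0.5]
grip_width: 76.7
```

carry_out --rows '[[0.1,[-21.4,-30.4,0],0],[0.1,[-21.4,-30.4,0],0],[0.1,[-21.4,-30.4,20],0],[0.1,[-21.4,-30.4,20],0],[0.1,[0,0,10],0]]'

```text
time_s: 41.72
position: [604.2, 71.0, 87.7]
ee_rot: [0.025, 1.0, -0.002, -0.001]
force: [0.2, 0.5, 0.3]
grip_width: 77.2
```

carry_out --rows '[[0.1,[0,0,0],0],[0.1,[0,0,0],0]]'

```text
time_s: 41.88
position: [601.2, 77.1, 89.5]
ee_rot: [0.021, 1.0, -0.0, -0.003]
force: [0.1, 0.0, 0.4]
grip_width: 76.9
```

```bash
python3 - <<'E'
from bars import *
im,W,c=bars("wrist",(500,720,0,180),50,62); cv2.imwrite("pics/w17.png",im)
go([604.7,77.5,51],87.6)
E
```

```text
wrist [320. 248.] 4474 (array([605.6,  77.5]), array([31.7, 60.9], dtype=float32), np.float32(87.1)) z [54.8 55.9]
wrist [319. 306.] 3768 (array([649.4,  75.6]), array([32.5, 60.6], dtype=float32), np.float32(87.7)) z [54.8 55.8]
t 41.93 pos [602.   77.9  90.8] tooly 87.6 q6 0.17 | shift [-2.9 -0.3 39.8] turn rad 0.001 w 76.7 F [-1.2 -0.  -0.2]
```

carry_out --rows '[[0.1,[-2.5,0,15],0],[0.1,[0,0,14],0],[0.1,[0,0,8],0],[0.1,[0,0,2.5],0],[0.1,[0,0,0],0]]'

```text
time_s: 42.35
position: [604.9, 78.2, 52.2]
ee_rot: [0.02, 1.0, -0.0, -0.0]
force: [-0.5, -0.3, 0.1]
grip_width: 77.2
```

carry_out --rows '[[1,[0,0,0],0],[1,[0,0,0],0],[1,[0,0,0],0],[1,[0,0,0],0],[1,[0,0,-8],0]]'

```text
time_s: 42.77
position: [604.7, 77.0, 59.4]
ee_rot: [0.021, 1.0, -0.0, -0.001]
force: [-0.6, 0.1, -1.4]
grip_width: 59.2
```

carry_out --rows '[[1,[0,0,-25],0],[1,[0,0,-30],0],[1,[0,0,-25],0.087],[1,[0,0,0],0],[1,[0,0,0],0]]'

```text
time_s: 43.18
position: [606.9, 77.0, 142.3]
ee_rot: [0.064, 0.998, 0.0, 0.002]
force: [0.6, 0.0, -2.3]
grip_width: 59.1
```

```bash
python3 - <<'E'
from held import *
im=held(); cv2.imwrite("pics/w18.png",im); go([473,351.5,130],82.6)
E
```

```text
held top z tool -2.3
x range [-14.5  15.8] y [-26.4  26.5] zmax 25.0 (array([ 0.4, -0. ]), array([31.7, 54. ], dtype=float32), np.float32(90.4))
t 43.23 pos [605.5  76.9 140.4] tooly 82.7 q6 0.25 | shift [166.6 255.4  10.3] turn rad 0.001 w 59.0 F [-0.4 -0.1 -2.3]
```

carry_out --rows '[[1,[18.5,28.4,0],0],[1,[18.5,28.4,0],0],[1,[18.5,28.4,0],0],[1,[18.5,28.4,0],0],[1,[18.5,28.4,0],0]]'

```text
time_s: 43.65
position: [529.9, 230.1, 137.9]
ee_rot: [0.064, 0.998, -0.001, -0.002]
force: [0.0, -0.0, -1.7]
grip_width: 58.8
```

carry_out --rows '[[1,[18.5,28.4,0],0],[1,[18.5,28.4,0],0],[1,[18.5,28.4,20],0],[1,[18.5,28.4,20],0],[1,[0,0,10],0]]'

```text
time_s: 44.07
position: [468.2, 355.7, 86.0]
ee_rot: [0.06, 0.998, -0.001, -0.003]
force: [0.8, -0.4, -2.3]
grip_width: 59.0
```

carry_out --rows '[[1,[0,0,0],0],[1,[0,0,0],0],[1,[0,0,0],0]]'

```text
time_s: 44.32
position: [473.7, 350.9, 89.9]
ee_rot: [0.065, 0.998, -0.001, -0.0]
force: [0.6, 0.1, -0.7]
grip_width: 58.9
```

```bash
python3 - <<'E'
from bars import *
im,W,c=bars("wrist",(400,446,320,390),28,36); cv2.imwrite("pics/w19.png",im)
go([474,351,31],82.6)
E
```

```text
wrist [318. 156.] 4496 (array([424.6, 357.1]), array([30.3, 60.7], dtype=float32), np.float32(82.5)) z [31.9 33. ]
t 44.37 pos [474.3 351.   90.6] tooly 82.5 q6 0.77 | shift [ 0.3 -0.  59.6] turn rad -0.001 w 58.9 F [-0.   0.8 -1.7]
```

View pics/w19.png

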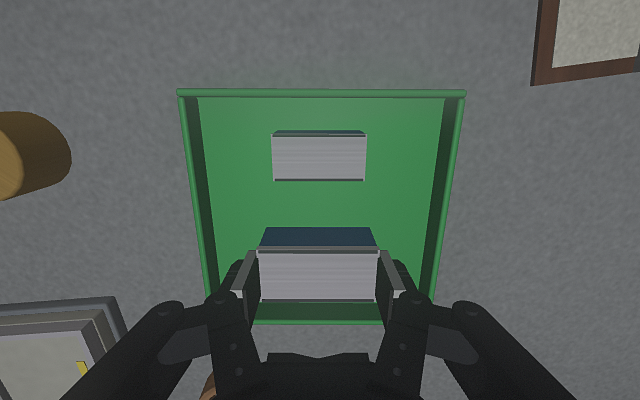

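carry_out --rows '[[1,[0,0,20],0],[1,[0,0,20],0],[1,[0,0,14],0],[1,[0,0,5],0],[1,[0,0,0],0]]'

```text
time_s: 44.78
position: [474.0, 350.6, 31.7]
ee_rot: [0.065, 0.998, -0.0, -0.0]
force: [0.7, -0.1, -1.2]
grip_width: 59.1
```

carry_out --rows '[[1,[0,0,0.8],0],[0.15,[0,0,0],0],[0.15,[0,0,0],0],[0.15,[0,0,0],0],[0.15,[0,0,-15],0]]'

```text
time_s: 45.2
position: [471.9, 350.8, 43.4]
ee_rot: [0.064, 0.998, -0.001, -0.002]
force: [-1.1, 0.2, -0.6]
grip_width: 72.7
```

carry_out --rows '[[0.15,[0,0,-35],0],[0.15,[0,0,-35],0],[0.15,[0,0,-25],-0.087],[0.15,[0,0,0],0],[0.15,[0,0,0],0]]'

```text
time_s: 45.62
position: [474.8, 353.1, 143.2]
ee_rot: [0.021, 1.0, 0.002, 0.002]
force: [-0.0, 0.3, 0.1]
grip_width: 72.6
```

```bash
python3 - <<'E'
from bars import *
bars("wrist",(400,550,320,390),28,50)
bars("top",(500,720,0,180),50,62)
go([648.4,75.8,100],87.6)
E
```

```text
wrist [320. 143.] 2829 (array([424.7, 357.2]), array([30.7, 60.5], dtype=float32), np.float32(82.8)) z [31.9 33.1]
wrist [315. 201.] 2373 (array([474.4, 351.3]), array([31.2, 60.6], dtype=float32), np.float32(82.3)) z [31.9 33. ]
top [281. 143.] 355 (array([649. ,  74.4]), array([31.1, 60.6], dtype=float32), np.float32(87.8)) z [55.6 58.3]
t 45.72 pos [473.  351.7 139.9] tooly 87.6 q6 0.68 | shift [-187.  -268.3   40. ] turn rad -0.0 w 72.7 F [-0.4  0.4 -0.2]
```

carry_out --rows '[[0.1,[-20.8,-29.8,0],0],[0.1,[-20.8,-29.8,0],0],[0.1,[-20.8,-29.8,0],0],[0.1,[-20.8,-29.8,0],0],[0.1,[-20.8,-29.8,0],0]]'

```text
time_s: 46.13
position: [570.5, 197.1, 138.3]
ee_rot: [0.021, 1.0, -0.001, -0.002]
force: [0.3, 0.4, -0.1]
grip_width: 76.8
```

carry_out --rows '[[0.1,[-20.8,-29.8,0],0],[0.1,[-20.8,-29.8,0],0],[0.1,[-20.8,-29.8,20],0],[0.1,[-20.8,-29.8,20],0],[0.1,[0,0,10],0]]'

```text
time_s: 46.55
position: [650.0, 69.5, 85.7]
ee_rot: [0.025, 1.0, -0.002, -0.002]
force: [-0.3, -0.6, -0.8]
grip_width: 76.9
```

carry_out --rows '[[0.1,[0,0,0],0],[0.1,[0,0,0],0],[0.1,[0,0,0],0]]'

```text
time_s: 46.8
position: [648.5, 77.3, 90.2]
ee_rot: [0.02, 1.0, 0.0, -0.001]
force: [0.8, 0.0, 0.5]
grip_width: 76.9
```

```bash
python3 - <<'E'
from bars import *
im,W,c=bars("wrist",(500,720,0,180),50,62); cv2.imwrite("pics/w20.png",im)
go([648.5,75.7,51],87.6)
E
```

```text
wrist [316. 243.] 4484 (array([649.4,  75.6]), array([31.2, 60.6], dtype=float32), np.float32(87.7)) z [54.8 55.9]
t 46.85 pos [648.9  77.7  91. ] tooly 87.7 q6 0.16 | shift [ 0.4 -2.  40. ] turn rad 0.002 w 76.7 F [-0.5  0.9  1.3]
```

carry_out --rows '[[0.1,[0,-1.5,15],0],[0.1,[0,0,14],0],[0.1,[0,0,8],0],[0.1,[0,0,2.5],0],[0.1,[0,0,0],0]]'

```text
time_s: 47.27
position: [648.6, 75.7, 50.9]
ee_rot: [0.02, 1.0, -0.0, -0.0]
force: [-1.1, -0.5, -0.0]
grip_width: 77.0
```

carry_out --rows '[[1,[0,0,0],0],[1,[0,0,0],0],[1,[0,0,0],0],[1,[0,0,0],0],[1,[0,0,-8],0]]'

```text
time_s: 47.68
position: [648.3, 74.8, 58.0]
ee_rot: [0.021, 1.0, 0.0, -0.001]
force: [-1.1, -0.1, -2.1]
grip_width: 59.1
```

carry_out --rows '[[1,[0,0,-25],0],[1,[0,0,-30],0],[1,[0,0,-25],0.087],[1,[0,0,0],0],[1,[0,0,0],0]]'

```text
time_s: 48.1
position: [650.4, 74.6, 141.2]
ee_rot: [0.064, 0.998, 0.0, 0.002]
force: [-0.6, -0.0, -2.3]
grip_width: 58.5
```

```bash
python3 - <<'E'
from held import *
im=held(); go([522.5,345.5,130],82.6)
E
```

```text
held top z tool -3.5
x range [-15.2  15.4] y [-26.5  26.5] zmax 25.0 (array([0.1, 0. ]), array([31.9, 54. ], dtype=float32), np.float32(90.2))
t 48.15 pos [649.1  74.5 139.2] tooly 82.7 q6 0.24 | shift [160.2 252.6   9.1] turn rad 0.001 w 59.2 F [ 0.   0.3 -2.9]
```

carry_out --rows '[[1,[17.8,28.1,0],0],[1,[17.8,28.1,0],0],[1,[17.8,28.1,0],0],[1,[17.8,28.1,0],0],[1,[17.8,28.1,0],0]]'

```text
time_s: 48.57
position: [576.7, 225.8, 136.4]
ee_rot: [0.064, 0.998, -0.001, -0.002]
force: [0.2, -0.1, -1.0]
grip_width: 59.0
```

carry_out --rows '[[1,[17.8,28.1,0],0],[1,[17.8,28.1,0],0],[1,[17.8,28.1,20],0],[1,[17.8,28.1,20],0],[1,[0,0,10],0]]'

```text
time_s: 48.98
position: [517.3, 350.2, 84.4]
ee_rot: [0.06, 0.998, -0.001, -0.003]
force: [-1.1, -0.5, -2.5]
grip_width: 58.7
```

carry_out --rows '[[1,[0,0,0],0],[1,[0,0,0],0],[1,[0,0,0],0]]'

```text
time_s: 49.23
position: [523.0, 345.0, 88.6]
ee_rot: [0.065, 0.998, -0.0, -0.0]
force: [0.7, -0.4, -0.1]
grip_width: 58.9
```

```bash
python3 - <<'E'
from bars import *
im,W,c=bars("wrist",(400,495,310,400),28,36); cv2.imwrite("pics/w21.png",im)
go([523,345,30],82.6)
E
```

```text
wrist [318.  73.] 5904 (array([425. , 357.2]), array([30.1, 60.6], dtype=float32), np.float32(82.6)) z [31.9 33.1]
wrist [318. 157.] 4536 (array([474.2, 351.3]), array([30.4, 60.6], dtype=float32), np.float32(82.3)) z [31.9 33. ]
t 49.28 pos [523.6 345.1  89.3] tooly 82.5 q6 0.71 | shift [ 0.6 -0.1 59.3] turn rad -0.001 w 59.0 F [-0.1 -0.3 -1.5]
```

View pics/w21.png

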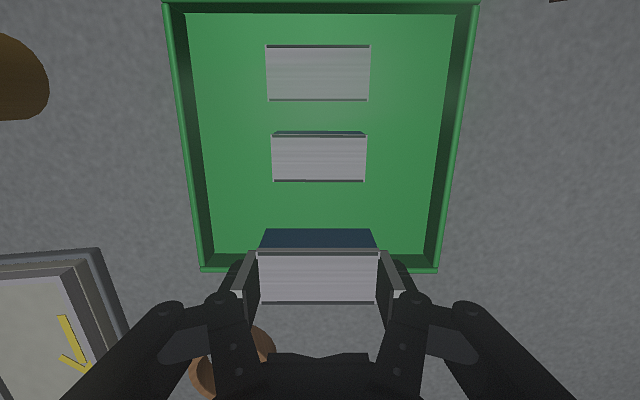

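carry_out --rows '[[1,[0,0,20],0],[1,[0,0,20],0],[1,[0,0,14],0],[1,[0,0,4.5],0],[1,[0,0,0],0]]'

```text
time_s: 49.7
position: [523.2, 344.7, 30.6]
ee_rot: [0.065, 0.998, -0.0, -0.0]
force: [-0.0, 0.9, -0.9]
grip_width: 58.8
```

carry_out --rows '[[1,[0,0,0.8],0],[0.15,[0,0,0],0],[0.15,[0,0,0],0],[0.15,[0,0,0],0],[0.15,[0,0,-15],0]]'

```text
time_s: 50.12
position: [521.2, 345.0, 42.5]
ee_rot: [0.064, 0.998, -0.001, -0.002]
force: [-0.2, -0.0, -0.2]
grip_width: 72.7
```

carry_out --rows '[[0.15,[0,0,-35],0],[0.15,[0,0,-35],0],[0.15,[20,-20,-25],0],[0.15,[30,-20,-20],0],[0.15,[30,-20,0],0]]'

```text
time_s: 50.53
position: [438.0, 298.3, 164.9]
ee_rot: [0.065, 0.998, 0.003, 0.004]
force: [0.1, 0.3, 1.5]
grip_width: 72.5
```

carry_out --rows '[[0.15,[20,-30,0],0],[0.15,[20,-35,0],0],[0.15,[0,-35,0],0],[0.15,[0,-35,0],0],[0.15,[0,0,0],0]]'

```text
time_s: 50.95
position: [376.5, 163.7, 160.1]
ee_rot: [0.067, 0.998, -0.001, -0.0]
force: [0.0, 0.5, -0.1]
grip_width: 72.7
```

```bash
python3 - <<'E'
from bars import *
im,W,c=bars("top",(400,550,310,400),30.5,45); cv2.imwrite("pics/f_top.png",im)
x,y,z=W[...,0],W[...,1],W[...,2]
g=(x>480)&(x<760)&(y>-380)&(y<-220)&(z>60);print("file grip",rect(W[g]),np.nanmedian(z[g]))
for n,b in (("tape",(600,710,190,300)),("weight",(350,450,90,200))):
    m=(x>b[0])&(x<b[1])&(y>b[2])&(y<b[3])&(z>12)&(z<70); print(n,rect(W[m]))
im,d=snapshot("scene"); cv2.imwrite("pics/f_s.png",cv2.resize(im[120:320,180:480],None,fx=2.5,fy=2.5,interpolation=cv2.INTER_CUBIC))
go([523,345,30],82.6)
E
```

```text
top [163. 197.] 322 (array([523.4, 343. ]), array([30.5, 61.6], dtype=float32), np.float32(82.6)) z [32.6 34.5]
top [167. 216.] 65 (array([479.9, 336.2]), array([14.4, 36. ], dtype=float32), np.float32(82.7)) z [32.3 34.7]
file grip (array([ 613.7, -295.9]), array([17.6, 79.6], dtype=float32), np.float32(3.3)) 67.26207762437964
tape (array([655.2, 247.3]), array([73.8, 75.5], dtype=float32), np.float32(90.0))
weight (array([402.2, 143.1]), array([44.3, 55.7], dtype=float32), np.float32(82.8))
t 51.05 pos [379.  167.6 160.5] tooly 82.5 q6 0.55 | shift [-119.3  194.5  131. ] turn rad -0.002 w 72.5 F [-0.3  1.   0.6]
```

View pics/f_top.png

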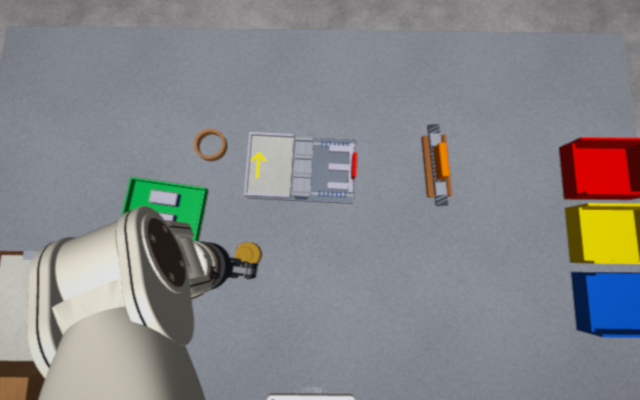

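View pics/f_s.png

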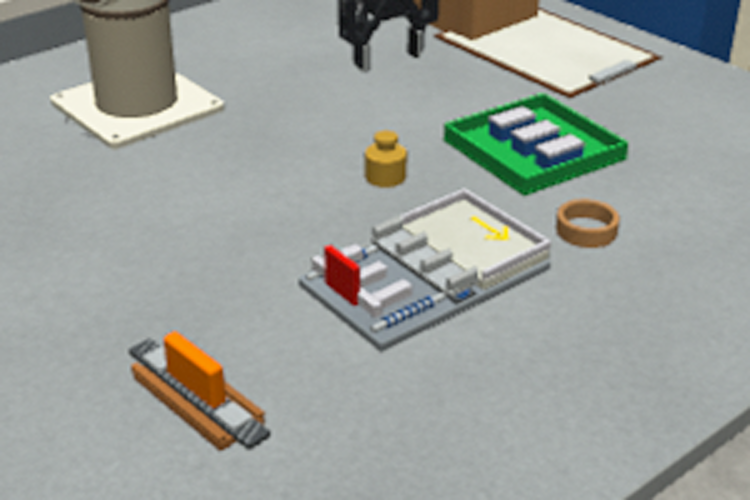

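```bash
python3 -c "
from bench import job; print(job.hand_in())"
```

```text
the job is handed in; nothing more can be done
None
```

The job is done and handed in after about 51 s of the 210 s allowed.

- **Bars in the nest:** I laid all three bars in their own slots, and their tops measured 58 mm over the table.
- **Strokes:** I made three forward strokes, each from about 35 mm behind the middle to about 38 mm past it, with the file lifted about 50 mm clear on each return. The first pressed hard, with about 18 N down and up to 13 N of drag, so the nest was probably near its 10 mm end. The second and third pressed with roughly 8–11 N and dragged with 5–6 N, which is about 7 mm of nest travel. I worked that travel out from the force and did not measure it.
- **File:** I laid it back in its rest after the strokes. A last look showed it lying between the lips, 67–68 mm high as at the start.
- **Ejector:** I pushed it until it stopped moving and the force rose to 23 N. All three bars were on the shelf, and it sprang back.
- **Tray:** the last scene picture shows all three bars flat and apart on the tray floor. The wrist camera measured the first two in place, and the top camera the third. The tape has not moved. The weight looked in place, but the gripper partly hid it from the top camera.

Two things were less than ideal. The file tilted about 3° in the grip after the first stroke and came level again when pressed for the second. In the third stroke I paused 0.05 s part-way for a picture. The drag reading fell to about zero for that moment, then returned to about 6 N, with the file still pressing on the bars.

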